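Fetch the blue-lidded specimen pot from behind the reagent bottles

ROBOT

A 6-joint arm with a two-finger parallel gripper is mounted at the origin on the work surface. World frame = base frame: x ahead of the robot, y to its left, z up, the work surface at z = 0. Lengths are in m, angles in rad, forces in N, time in s.
With the tool pointing down it reaches from about 0.25 to 0.775 m from the base axis. Payload 4 kg.
Tool frame: the origin (TCP) lies at the very end of the fingers, on their centre line; the grasp point (between the pads) lies 19 mm behind it; z points along the fingers, x is the direction in which the jaws open and shut, and the axes are right-handed (so a half turn about z gives the same grasp; the last joint's range is limited). The gripper opens to 94 mm and grips with 3 to 60 N. Pads are 16 mm wide; open, the fingers measure 119 mm over their backs; the gripper's body (75 mm by 177 mm) begins 78 mm behind the grasp point.
Start: joints at [1.236, 0.087, 1.371, -0, 1.684, -0.103], TCP at [0.126, 0.535, 0.206] pointing down, gripper open.
Joint ranges: [-3.1, 3.1], [-0.76, 2.03], [0.27, 2.55], [-1.08, 4.22], [0.17, 2.65], [-2.57, 2.57]. Speed limits (rad/s): [2.79, 2.79, 3.14, 3.14, 3.14, 3.14].

INTERFACE

Orientations are given as [roll, pitch, yaw] about the fixed x, y, z axes, in that order (R = Rz(yaw) Ry(pitch) Rx(roll)).
In Python, from bench import robot, cams, ticket gives the robot as it stands.
- The arm moves only by the tool jog_arm, never from a script. Its argument "series" is a list of rows, each an object of numbers: "x", "y", "z": the shift along the tool's x, y, z in m; "rx", "ry", "rz": the turn, a rotation vector about the tool's x, y, z in degrees. A call has 1 to 12 rows; each row shifts and turns the pose as measured when the row begins, along the tool's axes as they then stand; what a row does not reach is not made up. A row lasts 1/12 s, in which the tool goes at most 41.7 mm and 7.16 degrees, less where a joint would pass 70% of its speed; a pose out of reach is approached as far as the arm can. A call with a gripper value outside its range is refused whole. "claw" is the opening, from 0 (shut) to 1 (fully open), set as the call begins (left out, the last holds). The fingers move at their own pace and stop on an object; the grip force is fixed at half the most. Time passes only in rows, so rows that do not move let the fingers close. It gives the time, the measured TCP pose, the force and the opening at its end, in the units of the state.
- robot.get_obs(): the state, without advancing time (a new reading comes with each control period).
- cams.snapshot(name): name is "scene" or "side" or "wrist"; returns a dict with "img" (480x640x3 uint8, red, green, blue), "mtx" (3x3 intrinsics, pixels), "origin" and "attitude" of the camera in the world. Camera axes: x right, y down, z forward; pixel columns grow to the right and rows downward; lengths in m; the calibration is good to about 2 mm. A picture is of the moment at which its call begins. There is no depth.
- ticket.close_job(): hands the job in, once; it reports no verdict.
Trained networks look in a picture, given as the dict that the camera call returned (one of the last four; its "shot" number tells which), for a name from the list of things; names that differ only in an ending like _2 or _b are one class to them, and where a whole thing is asked for, a point or a joint stands for the part that bears it (a point fixed in the world has none). Each returns a list of dicts, best first, with "p" (0 to 1); they miss things now and then, are a little off and sometimes report something else, mostly with a low value. They report only what shows in the picture. A call takes as long as a camera call.
- cams.look_for(thing, picture): "bbox" ([left, top, width, height] in pixels, round what is visible of it).
The state is a dict: "time": time; "joint_positions": joint angles; "qvel": joint speeds; "joint_torque": joint torques, N m; "tool_pos": TCP position; "ee_rot": TCP orientation; "wrist_force": force on the tool from outside, world axes, zero at the start; "wrist_torque": the same for the moment, N m; "width": finger opening in m.
Only numpy, scipy, OpenCV 4.12 (cv2) and the standard library are available. Lean on these libraries where they do the work, as an engineer would, in place of code of your own. Each camera call takes 0.05 s, during which the arm holds its last target.

TASK

The blue-lidded specimen pot is boxed in by three reagent bottles on the white caddy board. First stand all three bottles in the steel side tray, leaving the pot where it is; then, with the bottles still in the tray, set the pot on the middle of the dry bath's round metal plate; last, put every bottle back on the middle of the pad that has its cap's colour. Set things down upright without dropping them, and never tip one over.

Things in the scene. Friction and masses are not known exactly. Their poses are not given: they have to be found in the camera images.
- bottle_red: Loose amber reagent bottle with a red screw cap, about 0.16 kg. Round body 50 mm across up to 76 mm high, narrowing to a 24 mm neck; cap 34 mm across, from 94 to 122 mm above the underside (grip it there). Origin: centre of the underside; z up along the bottle. At the start it stands on the red pad.
- bottle_yellow: Loose amber reagent bottle with a yellow screw cap, about 0.16 kg. Round body 50 mm across up to 76 mm high, narrowing to a 24 mm neck; cap 34 mm across, from 94 to 122 mm above the underside (grip it there). Origin: centre of the underside; z up along the bottle. At the start it stands on the yellow pad.
- bottle_green: Loose amber reagent bottle with a green screw cap, about 0.16 kg. Round body 50 mm across up to 76 mm high, narrowing to a 24 mm neck; cap 34 mm across, from 94 to 122 mm above the underside (grip it there). Origin: centre of the underside; z up along the bottle. At the start it stands on the green pad.
- pad_red: Fixed round red pad, 68 mm across, 3 mm thick, lying on the caddy board; the place of the bottle with the red cap. Origin: centre of its underside; the bottle stands 3 mm above it.
- pad_yellow: Fixed round yellow pad, 68 mm across, 3 mm thick, lying on the caddy board; the place of the bottle with the yellow cap. Origin: centre of its underside; the bottle stands 3 mm above it.
- pad_green: Fixed round green pad, 68 mm across, 3 mm thick, lying on the caddy board; the place of the bottle with the green cap. Origin: centre of its underside; the bottle stands 3 mm above it.
- pot: Loose clear specimen pot with a blue lid, about 0.07 kg: body 47 to 50 mm across, 40 mm high, then the lid, 54 mm across, from 40 to 56 mm above the underside. Origin: centre of the underside; z up. It stands at the back of the caddy board between the bottles, which are 75 to 84 mm from it, centre to centre. Another pot, with a white lid, stands elsewhere on the bench and has no part in the job.
- tray: Fixed shallow steel tray on the table, to one side of the caddy, the side area: 240 mm long (its x axis) by 140 mm wide (its y axis), rim 20 mm high, walls and floor 5 mm thick, so bottles stand 5 mm above its origin. Origin: centre of its underside. Room for three bottles in a row along x, for example at -75, 0 and +75 mm.
- drybath: Fixed white dry bath heater on the table, to the other side of the caddy: 190 mm (x) by 150 mm (y), casing top 70 mm high, with a round aluminium plate 72 mm across in the middle of its top (dark ring around it), whose face is 74 mm above the origin. Origin: centre of its underside.
- caddy: Fixed white caddy board on the table that carries the pads, the bottles and the pot: 200 mm (x) by 240 mm (y), top 10 mm high, low grey rims at its back (32 mm high) and sides (24 mm high). Origin: centre of its underside; +x towards its back. The pot starts 42 mm behind its centre; two small white-capped vials, 19 mm across and 37 mm high, stand 75 mm in front of its centre and 88 mm left and right and have no part in the job.

How it is judged:
By the outcome, as a careful person would: the job done as asked, in the order asked, and still so for the second after the job is handed in, with the robot touching nothing.
It also fails if it takes over 144 s, if anything falls off the work surface, if the arm or the gripper's body presses on something with over 40 N, if the wrist force passes 120 N, or if a joint passes its speed limit or range.

## Working session

There is one attempt and no reset: what is moved stays moved. The work goes in short steps, Python scripts to look and compute and a tool call to move; the robot and the scene stay as the last step left them, time stands still between calls to the robot, and variables do not carry over. Pictures are saved under pics/ and viewed, and the job is handed in when it is done.

Besides the shell and the picture viewer there is one more tool, called after "Emit:" by a JSON object that holds its "op" and its "data", one argument or row to a line. jog_arm: Moves the arm, as the interface text tells. Its arguments: {"type":"object","properties":{"series":{"type":"array","items":{"type":"object","properties":{"x":{"type":"number"},"y":{"type":"number"},"z":{"type":"number"},"rx":{"type":"number"},"ry":{"type":"number"},"rz":{"type":"number"}}}},"claw":{"type":"number"}},"required":["series"]}

```bash
mkdir -p pics; ls; cat > h.py <<'E'
from bench import robot,cams,ticket
import numpy as np,cv2
def snap(n,f):
    s=cams.snapshot(n); cv2.imwrite('pics/'+f,s['img'][:,:,::-1]); return s
def pix2z(s,uv,z):
    K=np.array(s['mtx']);o=np.array(s['origin']);A=np.array(s['attitude'])
    if A.shape!=(3,3):
        from scipy.spatial.transform import Rotation as R
        A=R.from_euler('xyz',A).as_matrix()
    d=A@np.linalg.inv(K)@np.array([uv[0],uv[1],1.])
    return o+d*(z-o[2])/d[2]
def proj(s,P):
    K=np.array(s['mtx']);o=np.array(s['origin']);A=np.array(s['attitude'])
    if A.shape!=(3,3):
        from scipy.spatial.transform import Rotation as R
        A=R.from_euler('xyz',A).as_matrix()
    c=A.T@(np.array(P)-o); p=K@c; return p[:2]/p[2]
E
python3 - <<'E'
from h import *
np.set_printoptions(precision=3,suppress=True)
print(robot.get_obs())
for n in ['scene','side','wrist']:
    s=snap(n,n+'0.png'); print(n,s['mtx'],s['origin'],s['attitude'])
    for t in ['bottle_red','bottle_yellow','bottle_green','pad_red','pad_yellow','pad_green','pot','tray','drybath','caddy']:
        print(t,[(np.round(d['bbox']),round(d['p'],2)) for d in cams.look_for(t,s)][:2])
E
```

```text
pics
{'time': 0.0, 'joint_positions': array([ 1.236,  0.088,  1.372,  0.   ,  1.684, -0.103]), 'qvel': array([-0.001, -0.   ,  0.001,  0.   , -0.002, -0.001]), 'joint_torque': array([ -0.002, -34.017, -30.243,   0.072,   0.033,  -0.   ]), 'tool_pos': array([0.126, 0.535, 0.204]), 'ee_rot': array([-3.141,  0.002,  1.339]), 'wrist_force': array([ 0.245, -0.096, -0.586]), 'wrist_torque': array([ 0.057, -0.032,  0.03 ]), 'width': 0.09411950528310822}
scene [[495.071   0.    324.872]
 [  0.    495.071 240.637]
 [  0.      0.      1.   ]] [1.125 0.344 0.937] [-2.507 -0.007  2.131]
bottle_red [(array([347., 213.,  22.,  44.]), 0.94)]
bottle_yellow [(array([280., 195.,  26.,  50.]), 0.85)]
bottle_green [(array([321., 175.,  24.,  47.]), 0.6)]
pad_red [(array([338., 238.,  30.,  23.]), 0.63), (array([267., 193., 117.,  86.]), 0.39)]
pad_yellow [(array([281., 231.,  25.,  16.]), 0.6)]
pad_green [(array([318., 211.,  26.,  16.]), 0.63)]
pot [(array([311., 218.,  24.,  33.]), 0.64)]
tray [(array([178., 133., 105.,  82.]), 0.66)]
drybath [(array([435., 238.,  89., 105.]), 0.62)]
caddy [(array([26
[... 300 characters left out ...]
 219.,  34.,  71.]), 0.82)]
pad_red [(array([282., 220.,  34.,  23.]), 0.72)]
pad_yellow [(array([314., 282.,  44.,  28.]), 0.76)]
pad_green [(array([253., 266.,  37.,  28.]), 0.78), (array([318., 240.,  34.,  62.]), 0.51)]
pot [(array([303., 230.,  26.,  39.]), 0.73)]
tray [(array([212., 396., 185.,  84.]), 0.56)]
drybath [(array([205.,  74., 114.,  87.]), 0.8)]
caddy [(array([217., 196., 165., 155.]), 0.59)]
wrist [[340.191   0.    318.524]
 [  0.    340.191 238.575]
 [  0.      0.      1.   ]] [0.046 0.554 0.385] [2.855 0.001 1.34 ]
bottle_red []
bottle_yellow []
bottle_green []
pad_red []
pad_yellow []
pad_green []
pot []
tray []
drybath [(array([163., 422., 128.,  49.]), 0.75)]
caddy []
```

View pics/scene0.png

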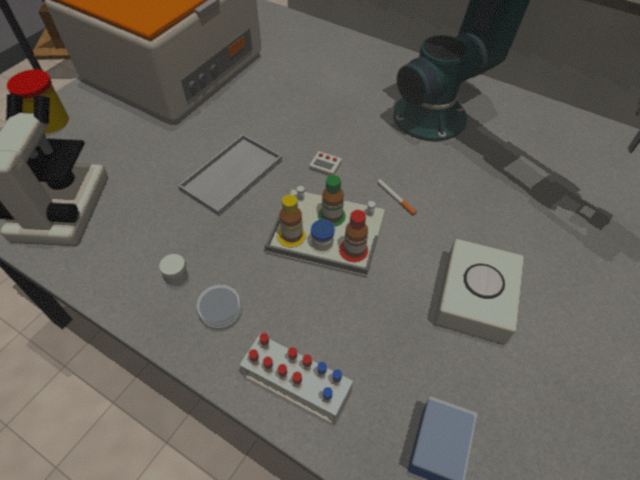

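View pics/side0.png

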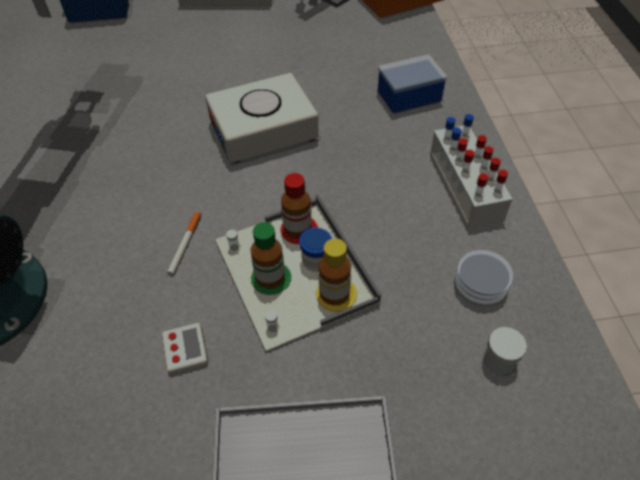

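View pics/wrist0.png

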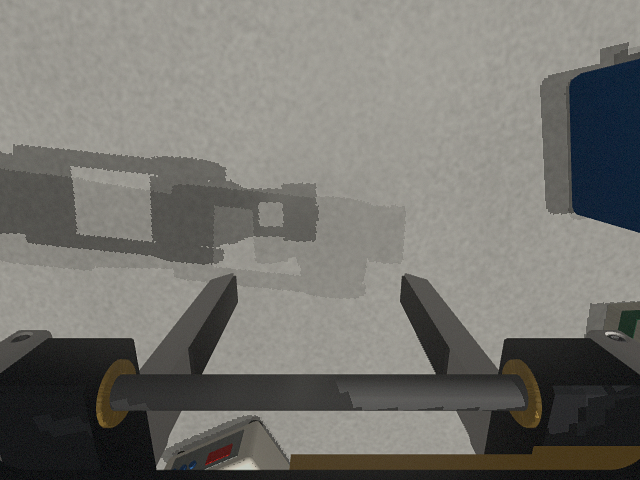

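Scene picture: bottles yellow (290,222), green (333,200), red (356,236), pot (322,234), tray (230,174), dry-bath plate (485,281). The side picture agrees. Now zooming in for precise points.

```bash
python3 - <<'E'
import cv2
a=cv2.imread('pics/scene0.png')[160:280,250:400]; cv2.imwrite('pics/sc_z.png',cv2.resize(a,None,fx=5,fy=5,interpolation=cv2.INTER_CUBIC)[:600,:750])
a=cv2.imread('pics/side0.png')[165:355,210:390]; cv2.imwrite('pics/si_z.png',cv2.resize(a,None,fx=3.15,fy=3.15,interpolation=cv2.INTER_CUBIC))
E
```

```text
(no output)
```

View pics/sc_z.png

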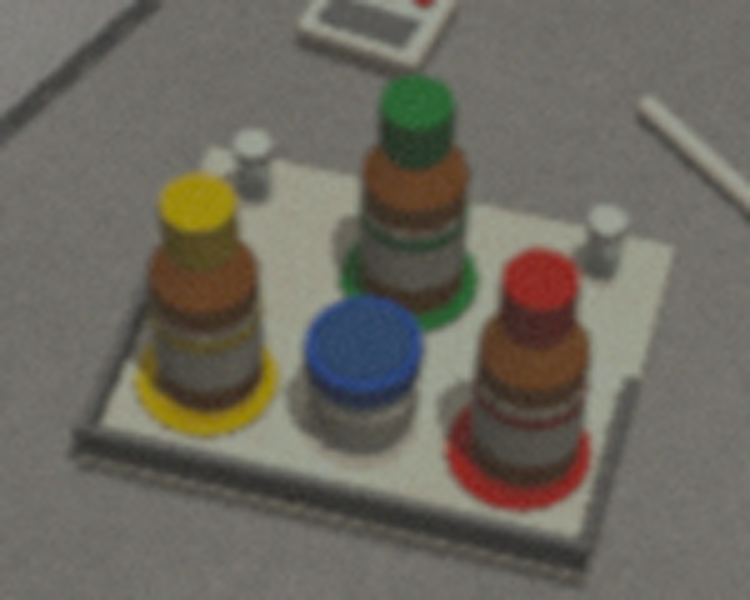

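View pics/si_z.png

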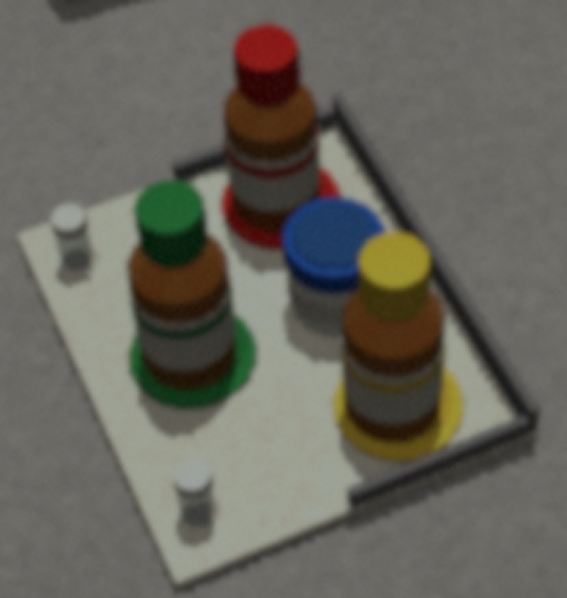

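```bash
cat > meas.py <<'E'
from h import *
from scipy.optimize import least_squares
R={'red':[(0,8),(172,180)],'yellow':[(24,31)],'green':[(50,78)],'blue':[(104,125)]}
def mask(img,c,smin=120,vmin=45):
    h=cv2.cvtColor(cv2.GaussianBlur(img,(3,3),0),cv2.COLOR_RGB2HSV);m=0
    for lo,hi in R[c]: m=m|cv2.inRange(h,(lo,smin,vmin),(hi,255,255))
    return m
def fitcirc(P,r,x0):
    f=lambda q:np.hypot(P[:,0]-q[0],P[:,1]-q[1])-r
    s=least_squares(f,x0,loss='soft_l1',f_scale=.0015); return s.x,np.median(abs(f(s.x)))
E
python3 - <<'E'
from meas import *
np.set_printoptions(precision=4,suppress=True)
S={n:cams.snapshot(n) for n in('scene','side')}
capz={'scene':{'yellow':(199,203),'green':(417,103),'red':(540,279),'blue':(365,340)},'side':{'yellow':(395,263),'green':(170,209),'red':(267,49),'blue':(335,237)}}
for n,s in S.items():
    for c in capz[n]:
        u=np.array(capz[n][c]); uv=u/5+[250,160] if n=='scene' else u/3.15+[210,165]
        print(n,c,'cap',pix2z(s,uv,.135 if c!='blue' else .066)[:2])
        if c=='blue': continue
        m=mask(s['img'],c); k,l,st,ce=cv2.connectedComponentsWithStats(m)
        base=proj(s,[*pix2z(s,uv,.135)[:2],.013])
        # components near base
        pts=[]
        for i in range(1,k):
            if st[i][4]>=8 and np.hypot(*(ce[i]-base))<25 and ce[i][1]>base[1]-8: pts.append(np.argwhere(l==i)[:,::-1])
        pts=np.vstack(pts).astype(np.int32); hull=cv2.convexHull(pts)[:,0]
        # edge pixel grow by .5 px away from centre
        cen=hull.mean(0); d=hull-cen; hull=hull+.3*d/np.linalg.norm(d,axis=1)[:,None]
        P=np.array([pix2z(s,h,.013)[:2] for h in hull])
        print('   pad',*fitcirc(P,.034,P.mean(0)),len(P),'hullbox',pts.min(0),pts.max(0))
# triangulate cap tops
E
```

```text
scene yellow cap [ 0.5731 -0.0844]
   pad [ 0.5751 -0.0881] 0.0009589277049845898 14 hullbox [277 231] [304 246]
scene green cap [ 0.4734 -0.0363]
   pad [ 0.4713 -0.0438] 0.0009945421624944079 5 hullbox [334 219] [342 224]
scene red cap [0.5313 0.0595]
   pad [0.532  0.0562] 0.000709798389727026 15 hullbox [340 243] [367 261]
scene blue cap [ 0.5523 -0.0134]
side yellow cap [ 0.5725 -0.0909]
   pad [ 0.5749 -0.0883] 0.0014260894070644257 16 hullbox [316 283] [355 307]
side green cap [ 0.4728 -0.0421]
   pad [ 0.4734 -0.0379] 0.0013993959690922 17 hullbox [252 268] [289 293]
side red cap [0.5311 0.0547]
   pad [0.5326 0.055 ] 0.0014344813439002152 13 hullbox [281 220] [316 243]
side blue cap [ 0.5542 -0.0174]
```

```bash
python3 - <<'E'
import cv2
im=cv2.imread('pics/scene0.png')
a=im[125:225,165:295]; cv2.imwrite('pics/tr_z.png',cv2.resize(a,None,fx=6,fy=6,interpolation=cv2.INTER_CUBIC))
a=im[235:350,430:530]; cv2.imwrite('pics/db_z.png',cv2.resize(a,None,fx=5,fy=5,interpolation=cv2.INTER_CUBIC))
a=cv2.imread('pics/side0.png')[65:165,195:325]; cv2.imwrite('pics/db_s.png',cv2.resize(a,None,fx=6,fy=6,interpolation=cv2.INTER_CUBIC))
E
```

```text
(no output)
```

View pics/tr_z.png

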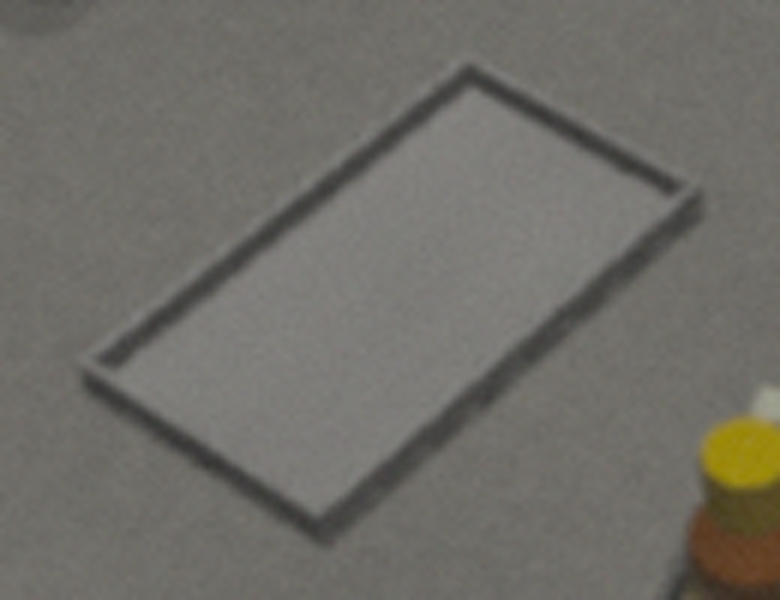

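View pics/db_z.png

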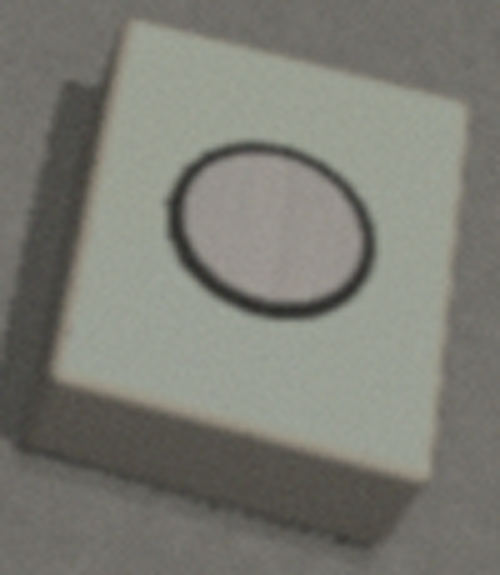

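View pics/db_s.png

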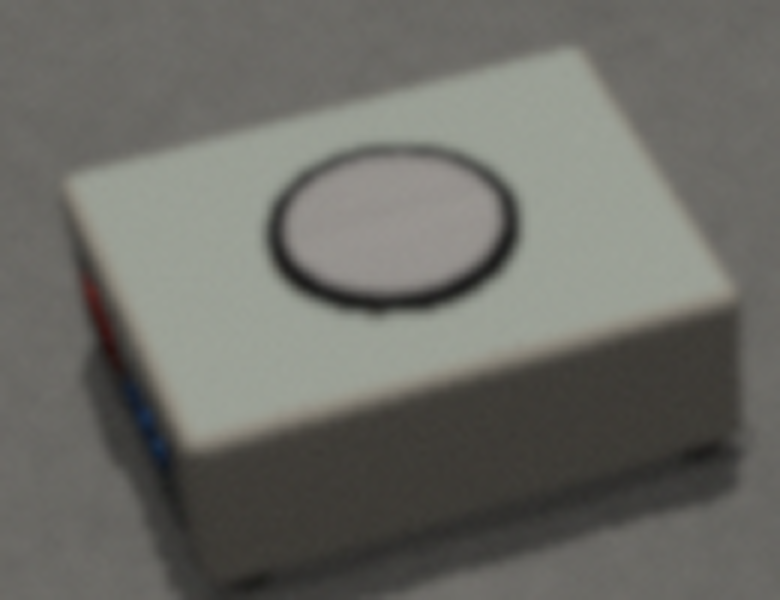

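```bash
python3 - <<'E'
from h import *
np.set_printoptions(precision=4,suppress=True)
s=cams.snapshot('scene'); t=cams.snapshot('side')
C=np.array([pix2z(s,np.array(p)/6+[165,125],.02)[:2] for p in [(470,68),(698,192),(325,525),(90,362)]])
print(C,C.mean(0)); print([np.linalg.norm(C[i]-C[i-1]) for i in range(4)]); d=C[1]+0-C[2]; print(np.degrees(np.arctan2(d[1],d[0])),np.degrees(np.arctan2(*(C[0]-C[3])[::-1])))
C2=[pix2z(t,p,.02)[:2] for p in [(217,408),(387,400)]]; print('side tray',C2)
print('plate',pix2z(s,np.array([273,229])/5+[430,235],.074),pix2z(t,np.array([394,223])/6+[195,65],.074))
D=np.array([pix2z(s,np.array(p)/5+[430,235],.07)[:2] for p in [(133,22),(467,102),(430,480),(55,378)]]);print(D.mean(0),D)
D=np.array([pix2z(t,np.array(p)/6+[195,65],.07)[:2] for p in [(575,48),(735,295),(190,450),(68,185)]]);print(D.mean(0))
E
```

```text
[[ 0.3715 -0.383 ]
 [ 0.3813 -0.2502]
 [ 0.6156 -0.2673]
 [ 0.5994 -0.4058]] [ 0.492  -0.3266]
[np.float64(0.2290210897833934), np.float64(0.13313634256566484), np.float64(0.2348991869874318), np.float64(0.13949864040079618)]
175.83377858029525 174.27475833141372
side tray [array([ 0.3768, -0.2559]), array([ 0.6153, -0.2826])]
plate [0.496  0.3422 0.074 ] [0.4957 0.3376 0.074 ]
[0.4966 0.3425] [[0.4253 0.2513]
 [0.3884 0.3888]
 [0.568  0.435 ]
 [0.6046 0.2948]]
[0.4953 0.3347]
```

Tray centre ≈ (0.493, −0.330), yaw ≈ −5.5°. Plate ≈ (0.496, 0.340). I'll turn the tool to yaw 0 and rise, then look at the caddy from above.

Emit:
{"op": "jog_arm", "data": {
  "series": [
    {"rz": 7,"z": -0.009},
    {"rz": 7,"z": -0.009},
    {"rz": 7,"z": -0.009},
    {"rz": 7,"z": -0.009},
    {"rz": 7,"z": -0.009},
    {"rz": 7,"z": -0.009},
    {"rz": 7,"z": -0.009},
    {"rz": 7,"z": -0.009},
    {"rz": 7,"z": -0.009},
    {"rz": 7,"z": -0.009},
    {"rz": 6.7,"z": -0.009},
    {}
  ],
  "claw": 1
}}

```text
invalid input
```

Emit:
{"op": "jog_arm", "data": {
  "series": [
    {"rz": 7,"z": -0.009},
    {"rz": 7,"z": -0.009},
    {"rz": 7,"z": -0.009},
    {"rz": 7,"z": -0.009},
    {"rz": 7,"z": -0.009},
    {"rz": 7,"z": -0.009},
    {"rz": 7,"z": -0.009},
    {"rz": 7,"z": -0.009},
    {"rz": 7,"z": -0.009},
    {"rz": 7,"z": -0.009},
    {"rz": 6.7,"z": -0.009},
    {"z": 0}
  ]
}}

```text
invalid input
```

Emit:
{"op": "jog_arm", "data": {
  "series": [
    {"x": 0,"y": 0,"z": -0.009,"rx": 0,"ry": 0,"rz": 7}
  ]
}}

```text
time: 1.93
tool_pos: [0.126, 0.5343, 0.2125]
ee_rot: [3.142, 0.004, 1.215]
wrist_force: [-1.4, -0.0, -0.7]
width: 0.0942
```

Emit:
{"op": "jog_arm", "data": {
  "series": [
    {"x": 0,"y": 0,"z": -0.01,"rx": 0,"ry": 0,"rz": 7},
    {"x": 0,"y": 0,"z": -0.01,"rx": 0,"ry": 0,"rz": 7},
    {"x": 0,"y": 0,"z": -0.01,"rx": 0,"ry": 0,"rz": 7},
    {"x": 0,"y": 0,"z": -0.01,"rx": 0,"ry": 0,"rz": 7},
    {"x": 0,"y": 0,"z": -0.01,"rx": 0,"ry": 0,"rz": 7},
    {"x": 0,"y": 0,"z": -0.01,"rx": 0,"ry": 0,"rz": 7},
    {"x": 0,"y": 0,"z": -0.01,"rx": 0,"ry": 0,"rz": 7},
    {"x": 0,"y": 0,"z": -0.01,"rx": 0,"ry": 0,"rz": 7},
    {"x": 0,"y": 0,"z": -0.01,"rx": 0,"ry": 0,"rz": 7},
    {"x": 0,"y": 0,"z": -0.01,"rx": 0,"ry": 0,"rz": 7}
  ]
}}

```text
time: 2.77
tool_pos: [0.1258, 0.5339, 0.3154]
ee_rot: [3.134, 0.002, -0.038]
wrist_force: [0.0, -0.0, -0.2]
width: 0.0941
```

Emit:
{"op": "jog_arm", "data": {
  "series": [
    {"x": 0.033,"y": 0.017,"z": 0,"rx": 0,"ry": 0,"rz": -2.2},
    {"x": 0.033,"y": 0.017,"z": 0,"rx": 0,"ry": 0,"rz": 0},
    {"x": 0.033,"y": 0.017,"z": 0,"rx": 0,"ry": 0,"rz": 0},
    {"x": 0.033,"y": 0.017,"z": 0,"rx": 0,"ry": 0,"rz": 0},
    {"x": 0.033,"y": 0.017,"z": 0,"rx": 0,"ry": 0,"rz": 0},
    {"x": 0.033,"y": 0.017,"z": 0,"rx": 0,"ry": 0,"rz": 0},
    {"x": 0.033,"y": 0.017,"z": 0,"rx": 0,"ry": 0,"rz": 0},
    {"x": 0.033,"y": 0.017,"z": 0,"rx": 0,"ry": 0,"rz": 0},
    {"x": 0.033,"y": 0.017,"z": 0,"rx": 0,"ry": 0,"rz": 0},
    {"x": 0.033,"y": 0.017,"z": 0,"rx": 0,"ry": 0,"rz": 0},
    {"x": 0,"y": 0,"z": 0,"rx": 0,"ry": 0,"rz": 0}
  ]
}}

```text
time: 3.68
tool_pos: [0.4674, 0.3574, 0.318]
ee_rot: [-3.141, -0.0, 0.005]
wrist_force: [0.3, 0.1, 0.1]
width: 0.0937
```

```bash
python3 - <<'E'
from h import *
s=snap('wrist','w1.png'); import pickle; pickle.dump(s,open('w1.pkl','wb')); print(s['origin'],s['attitude'],robot.get_obs()['tool_pos'])
E
```

```text
[0.46743913 0.44015149 0.49753859] [ 2.85452908e+00 -1.76757494e-04  5.66366180e-03] [0.46501208 0.3589501  0.31845194]
```

View pics/w1.png

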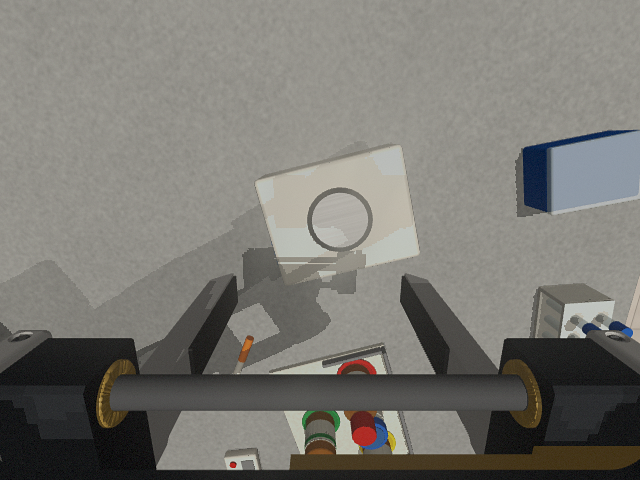

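Wrist picture: the plate ring is centred at about (340, 219), between the fingers' columns.

```bash
python3 - <<'E'
from h import *
import pickle
s=pickle.load(open('w1.pkl','rb'))
g=cv2.cvtColor(s['img'],cv2.COLOR_RGB2GRAY)[180:260,300:380]
m=(g<110).astype(np.uint8); k,l,st,ce=cv2.connectedComponentsWithStats(m)
i=max(range(1,k),key=lambda i:st[i][2]*st[i][3]*(ce[i][0]>20)); c=cv2.convexHull(np.argwhere(l==i)[:,::-1].astype(np.int32)); e=cv2.fitEllipse(c); print(st[i],e)
uv=np.array(e[0])+[300,180]; print(uv,pix2z(s,uv,.074)); print(pix2z(s,(339.7,219.3),.074), pix2z(s,(307,219),.074)-pix2z(s,(373,219),.074))
E
```

```text
[  7   8  43  63 430] ((36.27588653564453, 38.9743766784668), (57.960906982421875, 62.510047912597656), 16.822410583496094)
[336.27588654 218.97437668] [0.49073299 0.34133096 0.074     ]
[0.49511352 0.34092935 0.074     ] [-0.08424568 -0.00047366  0.        ]
```

Plate (0.4955, 0.3405), and all three cameras agree to 2–3 mm. Next, over the caddy.

Emit:
{"op": "jog_arm", "data": {
  "series": [
    {"x": 0.008,"y": 0.037,"z": 0,"rx": 0,"ry": 0,"rz": 0},
    {"x": 0.008,"y": 0.037,"z": 0,"rx": 0,"ry": 0,"rz": 0},
    {"x": 0.008,"y": 0.037,"z": 0,"rx": 0,"ry": 0,"rz": 0},
    {"x": 0.008,"y": 0.037,"z": 0,"rx": 0,"ry": 0,"rz": 0},
    {"x": 0.008,"y": 0.037,"z": 0,"rx": 0,"ry": 0,"rz": 0},
    {"x": 0.008,"y": 0.037,"z": 0,"rx": 0,"ry": 0,"rz": 0},
    {"x": 0.008,"y": 0.037,"z": 0,"rx": 0,"ry": 0,"rz": 0},
    {"x": 0.008,"y": 0.037,"z": 0,"rx": 0,"ry": 0,"rz": 0},
    {"x": 0,"y": 0,"z": 0,"rx": 0,"ry": 0,"rz": 0}
  ]
}}

```text
time: 4.48
tool_pos: [0.5285, 0.0634, 0.3163]
ee_rot: [-3.135, 0.004, 0.027]
wrist_force: [0.4, 0.9, -1.0]
width: 0.0943
```

```bash
python3 - <<'E'
from h import *
s=snap('wrist','w2.png'); import pickle; pickle.dump(s,open('w2.pkl','wb')); print(s['origin'],s['attitude'],robot.get_obs()['tool_pos'])
a=cv2.imread('pics/w2.png')[150:400,200:440]; cv2.imwrite('pics/w2z.png',cv2.resize(a,None,fx=2.4,fy=2.4,interpolation=cv2.INTER_CUBIC))
E
```

```text
[0.52747439 0.14503413 0.49629012] [2.86070732 0.00413311 0.0281349 ] [0.52784522 0.06631046 0.31667288]
```

View pics/w2.png

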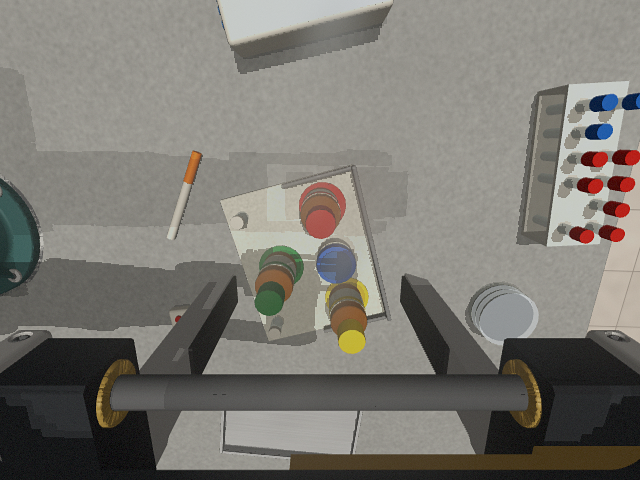

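View pics/w2z.png

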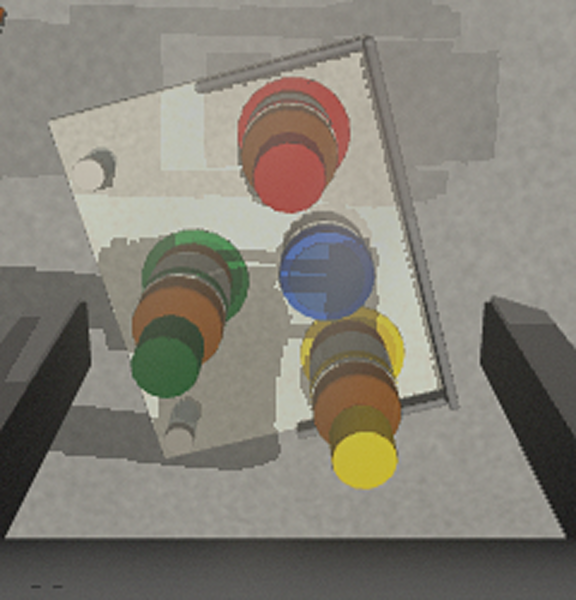

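Wrist picture: red, green and yellow cap tops sit at (321,223), (269,302) and (352,342). The pads show behind them.

```bash
python3 - <<'E'
from h import *
import pickle
np.set_printoptions(precision=4,suppress=True)
s=pickle.load(open('w2.pkl','rb'))
for n,p,z in [('red',(290,176),.135),('green',(165,365),.135),('yellow',(364,460),.135),('pot',(327,274),.066),('padr',(294,132),.013),('padg',(195.5,282),.013),('pady',(353,359),.013)]:
    print(n,pix2z(s,np.array(p)/2.4+[200,150],z))
E
```

```text
red [0.5309 0.0582 0.135 ]
green [ 0.4729 -0.0382  0.135 ]
yellow [ 0.5727 -0.0879  0.135 ]
pot [ 0.554  -0.0142  0.066 ]
padr [0.5337 0.056  0.013 ]
padg [ 0.4745 -0.0417  0.013 ]
pady [ 0.5767 -0.092   0.013 ]
```

Emit:
{"op": "jog_arm", "data": {
  "series": [
    {"x": 0.009,"y": 0.031,"z": 0.024,"rx": 0,"ry": 0,"rz": 1.6},
    {"x": 0.009,"y": 0.031,"z": 0.024,"rx": 0,"ry": 0,"rz": 0},
    {"x": 0.009,"y": 0.031,"z": 0.024,"rx": 0,"ry": 0,"rz": 0},
    {"x": 0.009,"y": 0.031,"z": 0.024,"rx": 0,"ry": 0,"rz": 0},
    {"x": 0.009,"y": 0.031,"z": 0.024,"rx": 0,"ry": 0,"rz": 0},
    {"x": 0,"y": 0,"z": 0,"rx": 0,"ry": 0,"rz": 0},
    {"x": 0,"y": 0,"z": 0,"rx": 0,"ry": 0,"rz": 0}
  ]
}}

```text
time: 5.12
tool_pos: [0.5769, -0.0749, 0.1962]
ee_rot: [-3.123, -0.008, 0.021]
wrist_force: [-0.4, 0.2, 0.2]
width: 0.0942
```

```bash
python3 - <<'E'
from h import *
o=robot.get_obs();print(o['tool_pos'],o['ee_rot'],o['qvel'])
E
```

```text
[ 0.57694152 -0.07487692  0.19624618] [-3.12264875 -0.00818163  0.02083297] [-0.00651296  0.03737099  0.04768365 -0.02188103 -0.02263    -0.00205802]
```

```bash
cat > go.py <<'E'
import sys
from h import *
from scipy.spatial.transform import Rotation as R
o=robot.get_obs();A=R.from_euler('xyz',o['ee_rot']);t=np.array([float(v) for v in sys.argv[1:4]])
d=A.inv().apply(t-o['tool_pos']); yaw=float(sys.argv[4]) if len(sys.argv)>4 else 0
r=(A.inv()*R.from_euler('xyz',[np.pi,0,yaw])).as_rotvec(degrees=True)
print('t',round(o['time'],2),'pos',o['tool_pos'].round(4),'d',d.round(4),'r',r.round(2),'w',o['width'].round(4),'F',o['wrist_force'].round(1))
E
python3 go.py .573 -.088 .102
```

```text
Traceback (most recent call last):
  File "go.py", line 7, in <module>
    print('t',round(o['time'],2),'pos',o['tool_pos'].round(4),'d',d.round(4),'r',r.round(2),'w',o['width'].round(4),'F',o['wrist_force'].round(1))
                                                                                                ^^^^^^^^^^^^^^^^
AttributeError: 'float' object has no attribute 'round'
```

```bash
sed -i "s/o\['width'\].round(4)/round(o['width'],4)/" go.py; python3 go.py .573 -.088 .102
```

```text
t 5.12 pos [ 0.5769 -0.0749  0.1962] d [-0.005   0.0148  0.0939] r [-1.09 -0.46  1.2 ] w 0.0942 F [-0.4  0.2  0.2]
```

Emit:
{"op": "jog_arm", "data": {
  "series": [
    {"x": -0.005,"y": 0.013,"z": 0,"rx": -1.1,"ry": -0.5,"rz": 1.2},
    {"x": 0,"y": 0,"z": 0.025,"rx": 0,"ry": 0,"rz": 0},
    {"x": 0,"y": 0,"z": 0.025,"rx": 0,"ry": 0,"rz": 0},
    {"x": 0,"y": 0,"z": 0,"rx": 0,"ry": 0,"rz": 0}
  ]
}}

```text
time: 5.45
tool_pos: [0.5737, -0.0827, 0.1507]
ee_rot: [3.137, -0.007, 0.005]
wrist_force: [-1.0, 0.3, -0.7]
width: 0.0941
```

```bash
python3 go.py .573 -.088 .102
```

```text
t 5.45 pos [ 0.5737 -0.0827  0.1507] d [-0.0011  0.005   0.0487] r [ 0.24 -0.39  0.3 ] w 0.0941 F [-1.   0.3 -0.7]
```

Emit:
{"op": "jog_arm", "data": {
  "series": [
    {"x": -0.001,"y": 0.005,"z": 0.01,"rx": 0.2,"ry": -0.4,"rz": 0.3},
    {"x": 0,"y": 0,"z": 0.02,"rx": 0,"ry": 0,"rz": 0},
    {"x": 0,"y": 0,"z": 0.018,"rx": 0,"ry": 0,"rz": 0},
    {"x": 0,"y": 0,"z": 0,"rx": 0,"ry": 0,"rz": 0}
  ]
}}

```text
time: 5.78
tool_pos: [0.5762, -0.0854, 0.1097]
ee_rot: [3.137, -0.011, 0.005]
wrist_force: [-0.7, 0.3, -0.0]
width: 0.0943
```

```bash
python3 go.py .573 -.088 .102
```

```text
t 5.78 pos [ 0.5762 -0.0854  0.1097] d [-0.0033  0.0026  0.0076] r [ 0.26 -0.63  0.26] w 0.0943 F [-0.7  0.3 -0. ]
```

Emit:
{"op": "jog_arm", "data": {
  "series": [
    {"x": -0.003,"y": 0.002,"z": 0.006,"rx": 0.2,"ry": -0.6,"rz": 0.2},
    {"x": 0,"y": 0,"z": 0,"rx": 0,"ry": 0,"rz": 0}
  ]
}}

```text
time: 5.95
tool_pos: [0.5741, -0.0871, 0.1063]
ee_rot: [3.14, -0.003, 0.002]
wrist_force: [-0.6, -0.3, -0.3]
width: 0.0942
```

```bash
python3 go.py .573 -.088 .102; python3 go.py .573 -.088 .102;
```

```text
t 5.95 pos [ 0.5741 -0.0871  0.1063] d [-0.0011  0.0009  0.0043] r [ 0.12 -0.16  0.11] w 0.0942 F [-0.6 -0.3 -0.3]
t 5.95 pos [ 0.5741 -0.0871  0.1063] d [-0.0011  0.0009  0.0043] r [ 0.12 -0.16  0.11] w 0.0942 F [-0.6 -0.3 -0.3]
```

Emit:
{"op": "jog_arm", "data": {
  "series": [
    {"x": -0.001,"y": 0.001,"z": 0.003,"rx": 0,"ry": -0.2,"rz": 0},
    {"x": 0,"y": 0,"z": 0,"rx": 0,"ry": 0,"rz": 0},
    {"x": 0,"y": 0,"z": 0,"rx": 0,"ry": 0,"rz": 0},
    {"x": 0,"y": 0,"z": 0,"rx": 0,"ry": 0,"rz": 0},
    {"x": 0,"y": 0,"z": 0,"rx": 0,"ry": 0,"rz": 0},
    {"x": 0,"y": 0,"z": 0,"rx": 0,"ry": 0,"rz": 0}
  ],
  "claw": 0
}}

```text
time: 6.45
tool_pos: [0.5762, -0.0893, 0.1092]
ee_rot: [3.137, -0.008, 0.001]
wrist_force: [-0.2, 0.6, -1.4]
width: 0.0573
```

Emit:
{"op": "jog_arm", "data": {
  "series": [
    {"x": -0.003,"y": -0.001,"z": 0.003,"rx": 0.2,"ry": -0.4,"rz": 0},
    {"x": 0,"y": 0,"z": 0.001,"rx": 0,"ry": 0,"rz": 0},
    {"x": 0,"y": 0,"z": 0,"rx": 0,"ry": 0,"rz": 0},
    {"x": 0,"y": 0,"z": 0,"rx": 0,"ry": 0,"rz": 0}
  ]
}}

```text
time: 6.78
tool_pos: [0.5729, -0.0882, 0.1051]
ee_rot: [3.141, -0.001, 0.001]
wrist_force: [-0.5, -0.4, 0.6]
width: 0.0338
```

```bash
python3 go.py .573 -.088 .102; python3 go.py .418 -.323 .24|cut -c1-200
```

```text
t 6.78 pos [ 0.5729 -0.0882  0.1051] d [ 0.0001 -0.0002  0.0031] r [ 0.04 -0.04  0.08] w 0.0338 F [-0.5 -0.4  0.6]
t 6.78 pos [ 0.5729 -0.0882  0.1051] d [-0.1551  0.2347 -0.1348] r [ 0.04 -0.04  0.08] w 0.0338 F [-0.5 -0.4  0.6]
```

Emit:
{"op": "jog_arm", "data": {
  "series": [
    {"x": 0,"y": 0,"z": -0.01,"rx": 0,"ry": 0,"rz": 0},
    {"x": 0,"y": 0,"z": -0.025,"rx": 0,"ry": 0,"rz": 0},
    {"x": 0,"y": 0,"z": -0.03,"rx": 0,"ry": 0,"rz": 0},
    {"x": 0,"y": 0.01,"z": -0.02,"rx": 0,"ry": 0,"rz": 0},
    {"x": 0,"y": 0.03,"z": 0,"rx": 0,"ry": 0,"rz": 0},
    {"x": 0,"y": 0.035,"z": 0,"rx": 0,"ry": 0,"rz": 0},
    {"x": 0,"y": 0.035,"z": 0,"rx": 0,"ry": 0,"rz": 0},
    {"x": 0,"y": 0.035,"z": 0,"rx": 0,"ry": 0,"rz": 0},
    {"x": 0,"y": 0.035,"z": 0,"rx": 0,"ry": 0,"rz": 0},
    {"x": 0,"y": 0.03,"z": 0,"rx": 0,"ry": 0,"rz": 0},
    {"x": 0,"y": 0.02,"z": 0,"rx": 0,"ry": 0,"rz": 0}
  ]
}}

```text
time: 7.7
tool_pos: [0.5731, -0.3207, 0.1961]
ee_rot: [-3.14, 0.003, 0.014]
wrist_force: [0.2, -0.3, -1.3]
width: 0.0334
```

```bash
python3 go.py .568 -.337 .097; python3 -c "
from h import *
snap('side','s1.png')"
```

```text
t 7.7 pos [ 0.5731 -0.3207  0.1961] d [-0.005   0.0165  0.0991] r [-0.11  0.19  0.78] w 0.0334 F [ 0.2 -0.3 -1.3]
```

View pics/s1.png

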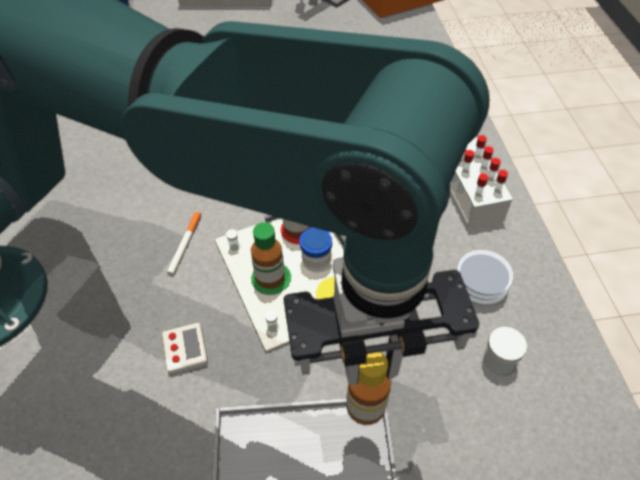

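The yellow bottle hangs upright in the jaws near the tray's far end (370,390). Descending.

Emit:
{"op": "jog_arm", "data": {
  "series": [
    {"x": -0.005,"y": 0.016,"z": 0.01,"rx": -0.1,"ry": 0.2,"rz": 0.8},
    {"x": 0,"y": 0,"z": 0.025,"rx": 0,"ry": 0,"rz": 0},
    {"x": 0,"y": 0,"z": 0.025,"rx": 0,"ry": 0,"rz": 0},
    {"x": 0,"y": 0,"z": 0.02,"rx": 0,"ry": 0,"rz": 0},
    {"x": 0,"y": 0,"z": 0.005,"rx": 0,"ry": 0,"rz": 0}
  ]
}}

```text
time: 8.17
tool_pos: [0.5681, -0.3466, 0.1118]
ee_rot: [3.135, -0.005, -0.011]
wrist_force: [-0.8, 0.4, -2.7]
width: 0.0336
```

```bash
python3 go.py .568 -.337 .097
```

```text
t 8.17 pos [ 0.5681 -0.3466  0.1118] d [-0.0003 -0.0097  0.0147] r [ 0.38 -0.27 -0.63] w 0.0336 F [-0.8  0.4 -2.7]
```

Emit:
{"op": "jog_arm", "data": {
  "series": [
    {"x": 0,"y": -0.009,"z": 0.006,"rx": 0.4,"ry": -0.3,"rz": -0.6},
    {"x": 0,"y": 0,"z": 0.004,"rx": 0,"ry": 0,"rz": 0}
  ]
}}

```text
time: 8.33
tool_pos: [0.5677, -0.3364, 0.1006]
ee_rot: [-3.139, 0.003, 0.0]
wrist_force: [0.0, 0.5, -2.0]
width: 0.0336
```

```bash
python3 go.py .568 -.337 .097
```

```text
t 8.33 pos [ 0.5677 -0.3364  0.1006] d [0.0004 0.0006 0.0036] r [-0.18  0.17  0.01] w 0.0336 F [ 0.   0.5 -2. ]
```

Emit:
{"op": "jog_arm", "data": {
  "series": [
    {"x": 0,"y": 0,"z": 0.003,"rx": -0.2,"ry": 0.2,"rz": 0},
    {"x": 0,"y": 0,"z": 0.001,"rx": 0,"ry": 0,"rz": 0}
  ]
}}

```text
time: 8.5
tool_pos: [0.5684, -0.3355, 0.0972]
ee_rot: [3.14, -0.002, 0.002]
wrist_force: [-0.3, 0.2, -2.0]
width: 0.0335
```

```bash
python3 go.py .568 -.337 .097
```

```text
t 8.5 pos [ 0.5684 -0.3355  0.0972] d [-0.0004  0.0015  0.0002] r [ 0.06 -0.09  0.1 ] w 0.0335 F [-0.3  0.2 -2. ]
```

Emit:
{"op": "jog_arm", "data": {
  "series": [
    {"x": 0,"y": 0,"z": 0.002,"rx": 0,"ry": 0,"rz": 0}
  ]
}}

```text
time: 8.58
tool_pos: [0.5689, -0.3358, 0.0971]
ee_rot: [3.139, -0.003, 0.002]
wrist_force: [-3.1, 0.2, 5.9]
width: 0.0336
```

Emit:
{"op": "jog_arm", "data": {
  "series": [
    {"x": 0,"y": 0,"z": 0.001,"rx": 0,"ry": 0,"rz": 0}
  ]
}}

```text
time: 8.67
tool_pos: [0.5695, -0.3359, 0.0975]
ee_rot: [3.137, -0.005, 0.003]
wrist_force: [-0.3, 0.0, -2.2]
width: 0.0336
```

Emit:
{"op": "jog_arm", "data": {
  "series": [
    {"x": 0,"y": 0,"z": 0.0015,"rx": 0,"ry": 0,"rz": 0}
  ]
}}

```text
time: 8.75
tool_pos: [0.5702, -0.3363, 0.0972]
ee_rot: [3.136, -0.007, 0.003]
wrist_force: [-0.4, -0.3, -2.1]
width: 0.0338
```

Emit:
{"op": "jog_arm", "data": {
  "series": [
    {"x": 0,"y": 0,"z": 0,"rx": 0,"ry": 0,"rz": 0},
    {"x": 0,"y": 0,"z": 0,"rx": 0,"ry": 0,"rz": 0},
    {"x": 0,"y": 0,"z": 0,"rx": 0,"ry": 0,"rz": 0},
    {"x": 0,"y": 0,"z": 0,"rx": 0,"ry": 0,"rz": 0}
  ],
  "claw": 0.62
}}

```text
time: 9.08
tool_pos: [0.5717, -0.3372, 0.0999]
ee_rot: [3.133, -0.012, 0.003]
wrist_force: [-0.9, 0.4, -0.7]
width: 0.0562
```

Yellow is released. Rising and going to green.

Emit:
{"op": "jog_arm", "data": {
  "series": [
    {"x": 0,"y": 0,"z": -0.02,"rx": 0.4,"ry": -0.6,"rz": 0},
    {"x": 0,"y": 0,"z": -0.03,"rx": 0,"ry": 0,"rz": 0},
    {"x": 0,"y": 0,"z": -0.03,"rx": 0,"ry": 0,"rz": 0},
    {"x": -0.01,"y": -0.025,"z": -0.01,"rx": 0,"ry": 0,"rz": 0},
    {"x": -0.011,"y": -0.035,"z": 0,"rx": 0,"ry": 0,"rz": 0},
    {"x": -0.011,"y": -0.035,"z": 0,"rx": 0,"ry": 0,"rz": 0},
    {"x": -0.012,"y": -0.035,"z": 0,"rx": 0,"ry": 0,"rz": 0},
    {"x": -0.012,"y": -0.035,"z": 0,"rx": 0,"ry": 0,"rz": 0},
    {"x": -0.012,"y": -0.035,"z": 0,"rx": 0,"ry": 0,"rz": 0},
    {"x": -0.012,"y": -0.035,"z": 0,"rx": 0,"ry": 0,"rz": 0},
    {"x": -0.012,"y": -0.035,"z": 0,"rx": 0,"ry": 0,"rz": 0},
    {"x": -0.005,"y": -0.015,"z": 0,"rx": 0,"ry": 0,"rz": 0}
  ]
}}

```text
time: 10.08
tool_pos: [0.4717, -0.0463, 0.194]
ee_rot: [3.14, -0.007, -0.008]
wrist_force: [0.7, -0.1, 0.1]
width: 0.0582
```

```bash
python3 go.py .473 -.039 .103; python3 -c "
from h import *
snap('scene','c2.png')"
```

```text
t 10.08 pos [ 0.4717 -0.0463  0.194 ] d [ 0.0006 -0.0075  0.091 ] r [ 0.1  -0.41 -0.48] w 0.0582 F [ 0.7 -0.1  0.1]
```

View pics/c2.png

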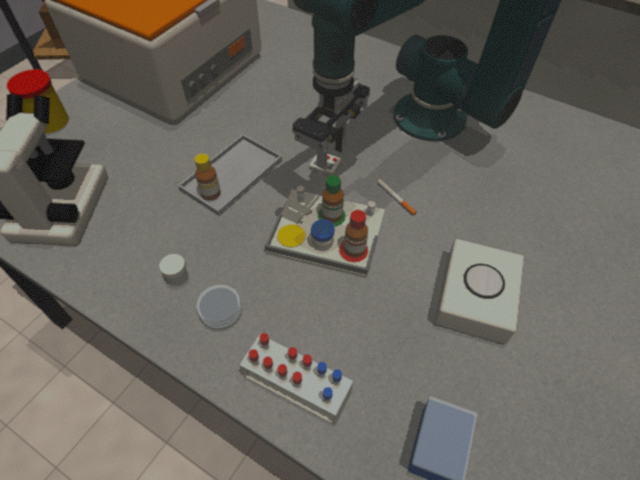

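Yellow stands upright in the tray at (207,178) and its pad is bare at (291,236). Down onto the green cap.

Emit:
{"op": "jog_arm", "data": {
  "series": [
    {"x": 0,"y": -0.003,"z": 0.02,"rx": 0.1,"ry": -0.4,"rz": -0.4},
    {"x": 0,"y": 0,"z": 0.02,"rx": 0,"ry": 0,"rz": 0}
  ]
}}

```text
time: 10.3
tool_pos: [0.4747, -0.0409, 0.1598]
ee_rot: [3.14, -0.014, 0.005]
wrist_force: [0.1, 0.3, -1.2]
width: 0.0582
```

```bash
python3 go.py .473 -.039 .103
```

```text
t 10.3 pos [ 0.4747 -0.0409  0.1598] d [-0.0025 -0.002   0.0567] r [ 0.11 -0.8   0.28] w 0.0582 F [ 0.1  0.3 -1.2]
```

Emit:
{"op": "jog_arm", "data": {
  "series": [
    {"x": -0.003,"y": -0.002,"z": 0.008,"rx": 0.1,"ry": -0.8,"rz": 0.3},
    {"x": -0.0005,"y": 0,"z": 0.02,"rx": 0,"ry": -0.1,"rz": 0},
    {"x": -0.0005,"y": 0,"z": 0.02,"rx": 0,"ry": -0.1,"rz": 0},
    {"x": -0.0005,"y": 0,"z": 0.006,"rx": 0,"ry": -0.1,"rz": 0}
  ]
}}

```text
time: 10.63
tool_pos: [0.4701, -0.0399, 0.1037]
ee_rot: [3.141, 0.007, -0.002]
wrist_force: [-0.5, 0.2, -0.0]
width: 0.0583
```

```bash
python3 go.py .473 -.039 .103
```

```text
t 10.63 pos [ 0.4701 -0.0399  0.1037] d [ 0.0029 -0.0009  0.0006] r [ 0.06  0.39 -0.1 ] w 0.0583 F [-0.5  0.2 -0. ]
```

Emit:
{"op": "jog_arm", "data": {
  "series": [
    {"x": 0.003,"y": -0.001,"z": 0.001,"rx": 0,"ry": 0.4,"rz": 0},
    {"x": 0,"y": 0,"z": 0.0005,"rx": 0,"ry": 0,"rz": 0},
    {"x": 0,"y": 0,"z": 0.0005,"rx": 0,"ry": 0,"rz": 0},
    {"x": 0,"y": 0,"z": 0.0005,"rx": 0,"ry": 0,"rz": 0},
    {"x": 0,"y": 0,"z": 0.0005,"rx": 0,"ry": 0,"rz": 0},
    {"x": 0,"y": 0,"z": 0.0005,"rx": 0,"ry": 0,"rz": 0}
  ],
  "claw": 0
}}

```text
time: 11.13
tool_pos: [0.475, -0.0405, 0.1025]
ee_rot: [3.14, -0.002, -0.004]
wrist_force: [0.0, -0.1, -0.9]
width: 0.0339
```

```bash
python3 go.py .473 -.039 .103
```

```text
t 11.13 pos [ 0.475  -0.0405  0.1025] d [-0.002  -0.0015 -0.0005] r [ 0.1  -0.13 -0.26] w 0.0339 F [ 0.  -0.1 -0.9]
```

Emit:
{"op": "jog_arm", "data": {
  "series": [
    {"x": 0,"y": 0,"z": -0.01,"rx": 0,"ry": 0,"rz": 0},
    {"x": 0,"y": 0,"z": -0.03,"rx": 0,"ry": 0,"rz": 0},
    {"x": 0,"y": 0,"z": -0.03,"rx": 0,"ry": 0,"rz": 0},
    {"x": -0.004,"y": 0.02,"z": -0.02,"rx": 0,"ry": 0,"rz": 0},
    {"x": -0.007,"y": 0.035,"z": 0,"rx": 0,"ry": 0,"rz": 0},
    {"x": -0.007,"y": 0.035,"z": 0,"rx": 0,"ry": 0,"rz": 0},
    {"x": -0.008,"y": 0.035,"z": 0,"rx": 0,"ry": 0,"rz": 0},
    {"x": -0.007,"y": 0.035,"z": 0,"rx": 0,"ry": 0,"rz": 0},
    {"x": -0.007,"y": 0.035,"z": 0,"rx": 0,"ry": 0,"rz": 0},
    {"x": -0.007,"y": 0.035,"z": 0,"rx": 0,"ry": 0,"rz": 0},
    {"x": -0.006,"y": 0.03,"z": 0,"rx": 0,"ry": 0,"rz": 0},
    {"x": -0.002,"y": 0.008,"z": 0,"rx": 0,"ry": 0,"rz": 0}
  ]
}}

```text
time: 12.13
tool_pos: [0.4191, -0.3177, 0.2098]
ee_rot: [3.132, -0.014, 0.006]
wrist_force: [-0.2, 0.6, -1.5]
width: 0.0335
```

```bash
python3 go.py .418 -.323 .0945
```

```text
t 12.13 pos [ 0.4191 -0.3177  0.2098] d [-0.0028  0.0041  0.1154] r [ 0.56 -0.82  0.37] w 0.0335 F [-0.2  0.6 -1.5]
```

Emit:
{"op": "jog_arm", "data": {
  "series": [
    {"x": -0.003,"y": 0,"z": 0.02,"rx": 0.6,"ry": -0.8,"rz": 0.4},
    {"x": 0,"y": 0,"z": 0.03,"rx": 0,"ry": 0,"rz": 0},
    {"x": 0,"y": 0,"z": 0.03,"rx": 0,"ry": 0,"rz": 0},
    {"x": 0,"y": 0,"z": 0.015,"rx": 0,"ry": 0,"rz": 0}
  ]
}}

```text
time: 12.47
tool_pos: [0.4186, -0.321, 0.1165]
ee_rot: [3.136, -0.009, -0.006]
wrist_force: [-0.7, 0.3, -2.3]
width: 0.0337
```

```bash
python3 go.py .418 -.323 .0945
```

```text
t 12.47 pos [ 0.4186 -0.321   0.1165] d [-0.0007  0.0019  0.022 ] r [ 0.3  -0.5  -0.37] w 0.0337 F [-0.7  0.3 -2.3]
```

Emit:
{"op": "jog_arm", "data": {
  "series": [
    {"x": -0.001,"y": 0.002,"z": 0.012,"rx": 0.3,"ry": -0.5,"rz": -0.4},
    {"x": 0,"y": 0,"z": 0.006,"rx": 0,"ry": 0,"rz": 0},
    {"x": 0,"y": 0,"z": 0.0015,"rx": 0,"ry": 0,"rz": 0}
  ]
}}

```text
time: 12.72
tool_pos: [0.4153, -0.3186, 0.0932]
ee_rot: [-3.136, 0.009, 0.005]
wrist_force: [-4.0, 0.3, 18.8]
width: 0.0335
```

```bash
python3 go.py .418 -.323 .0945
```

```text
t 12.72 pos [ 0.4153 -0.3186  0.0932] d [ 0.0026  0.0044 -0.0014] r [-0.33  0.54  0.26] w 0.0335 F [-4.   0.3 18.8]
```

Emit:
{"op": "jog_arm", "data": {
  "series": [
    {"x": 0,"y": 0,"z": -0.001,"rx": -0.3,"ry": 0.5,"rz": 0}
  ]
}}

```text
time: 12.8
tool_pos: [0.4159, -0.3182, 0.0947]
ee_rot: [-3.142, 0.001, 0.006]
wrist_force: [1.1, -0.2, -1.4]
width: 0.0334
```

```bash
python3 go.py .418 -.323 .0945
```

```text
t 12.8 pos [ 0.4159 -0.3182  0.0947] d [0.0021 0.0048 0.0002] r [-0.    0.04  0.32] w 0.0334 F [ 1.1 -0.2 -1.4]
```

Emit:
{"op": "jog_arm", "data": {
  "series": [
    {"x": 0,"y": 0,"z": 0.0015,"rx": 0,"ry": 0,"rz": 0}
  ]
}}

```text
time: 12.88
tool_pos: [0.4166, -0.3179, 0.0942]
ee_rot: [3.14, -0.001, 0.006]
wrist_force: [-0.4, 0.7, -1.9]
width: 0.0337
```

Emit:
{"op": "jog_arm", "data": {
  "series": [
    {"x": 0,"y": 0,"z": 0.0005,"rx": 0,"ry": 0,"rz": 0},
    {"x": 0,"y": 0,"z": 0,"rx": 0,"ry": 0,"rz": 0},
    {"x": 0,"y": 0,"z": 0,"rx": 0,"ry": 0,"rz": 0},
    {"x": 0,"y": 0,"z": 0,"rx": 0,"ry": 0,"rz": 0}
  ],
  "claw": 0.62
}}

```text
time: 13.22
tool_pos: [0.4179, -0.3169, 0.0943]
ee_rot: [3.14, -0.003, 0.008]
wrist_force: [-0.1, 0.1, 0.5]
width: 0.0563
```

Emit:
{"op": "jog_arm", "data": {
  "series": [
    {"x": 0,"y": 0,"z": -0.025,"rx": 0,"ry": 0,"rz": 0.4},
    {"x": 0,"y": 0,"z": -0.035,"rx": 0,"ry": 0,"rz": 0},
    {"x": 0,"y": 0,"z": -0.03,"rx": 0,"ry": 0,"rz": 0},
    {"x": 0.01,"y": -0.035,"z": -0.005,"rx": 0,"ry": 0,"rz": 0},
    {"x": 0.012,"y": -0.038,"z": 0,"rx": 0,"ry": 0,"rz": 0},
    {"x": 0.012,"y": -0.038,"z": 0,"rx": 0,"ry": 0,"rz": 0},
    {"x": 0.012,"y": -0.038,"z": 0,"rx": 0,"ry": 0,"rz": 0},
    {"x": 0.012,"y": -0.038,"z": 0,"rx": 0,"ry": 0,"rz": 0},
    {"x": 0.012,"y": -0.038,"z": 0,"rx": 0,"ry": 0,"rz": 0},
    {"x": 0.012,"y": -0.038,"z": 0,"rx": 0,"ry": 0,"rz": 0},
    {"x": 0.012,"y": -0.038,"z": 0,"rx": 0,"ry": 0,"rz": 0},
    {"x": 0.012,"y": -0.038,"z": 0,"rx": 0,"ry": 0,"rz": 0}
  ]
}}

```text
time: 14.22
tool_pos: [0.5289, 0.0276, 0.1952]
ee_rot: [3.139, -0.008, -0.018]
wrist_force: [0.4, 0.3, -0.2]
width: 0.0581
```

```bash
python3 go.py .531 .057 .103
```

```text
t 14.22 pos [0.5289 0.0276 0.1952] d [ 0.0008 -0.0296  0.0921] r [ 0.14 -0.46 -1.02] w 0.0581 F [ 0.4  0.3 -0.2]
```

Emit:
{"op": "jog_arm", "data": {
  "series": [
    {"x": 0.001,"y": -0.02,"z": 0,"rx": 0.1,"ry": -0.4,"rz": -1},
    {"x": 0,"y": -0.001,"z": 0.012,"rx": 0,"ry": 0,"rz": 0},
    {"x": 0,"y": 0,"z": 0.02,"rx": 0,"ry": 0,"rz": 0}
  ]
}}

```text
time: 14.47
tool_pos: [0.5346, 0.058, 0.1666]
ee_rot: [-3.139, -0.011, 0.012]
wrist_force: [0.3, 0.9, -0.0]
width: 0.058
```

```bash
python3 go.py .531 .057 .103
```

```text
t 14.47 pos [0.5346 0.058  0.1666] d [-0.0044  0.0011  0.0636] r [-0.13 -0.65  0.68] w 0.058 F [ 0.3  0.9 -0. ]
```

Emit:
{"op": "jog_arm", "data": {
  "series": [
    {"x": -0.004,"y": 0.001,"z": 0.008,"rx": -0.1,"ry": -0.6,"rz": 0.7},
    {"x": 0,"y": 0,"z": 0.025,"rx": 0,"ry": 0,"rz": 0},
    {"x": 0,"y": 0,"z": 0.02,"rx": 0,"ry": 0,"rz": 0},
    {"x": 0,"y": 0,"z": 0.005,"rx": 0,"ry": 0,"rz": 0}
  ]
}}

```text
time: 14.8
tool_pos: [0.5277, 0.0541, 0.1023]
ee_rot: [3.14, 0.006, -0.005]
wrist_force: [-0.5, 0.4, -0.9]
width: 0.0581
```

```bash
python3 go.py .531 .057 .103
```

```text
t 14.8 pos [0.5277 0.0541 0.1023] d [ 0.0033 -0.0029 -0.0007] r [ 0.11  0.34 -0.28] w 0.0581 F [-0.5  0.4 -0.9]
```

Emit:
{"op": "jog_arm", "data": {
  "series": [
    {"x": 0.003,"y": -0.003,"z": 0,"rx": 0.1,"ry": 0.3,"rz": -0.2},
    {"x": 0,"y": 0,"z": 0.0005,"rx": 0,"ry": 0,"rz": 0},
    {"x": 0,"y": 0,"z": 0.0005,"rx": 0,"ry": 0,"rz": 0},
    {"x": 0,"y": 0,"z": 0.0005,"rx": 0,"ry": 0,"rz": 0},
    {"x": 0,"y": 0,"z": 0.0005,"rx": 0,"ry": 0,"rz": 0},
    {"x": 0,"y": 0,"z": 0.0005,"rx": 0,"ry": 0,"rz": 0}
  ],
  "claw": 0
}}

```text
time: 15.3
tool_pos: [0.531, 0.0538, 0.101]
ee_rot: [3.14, 0.0, -0.007]
wrist_force: [-0.2, 0.3, -2.3]
width: 0.0335
```

```bash
python3 go.py .531 .057 .103
```

```text
t 15.3 pos [0.531  0.0538 0.101 ] d [ 0.     -0.0032 -0.002 ] r [ 0.07  0.03 -0.41] w 0.0335 F [-0.2  0.3 -2.3]
```

Emit:
{"op": "jog_arm", "data": {
  "series": [
    {"x": 0,"y": 0,"z": -0.01,"rx": 0,"ry": 0,"rz": 0},
    {"x": 0,"y": 0,"z": -0.03,"rx": 0,"ry": 0,"rz": 0},
    {"x": 0,"y": 0,"z": -0.035,"rx": 0,"ry": 0,"rz": 0},
    {"x": -0.003,"y": 0.015,"z": -0.025,"rx": 0,"ry": 0,"rz": 0},
    {"x": -0.005,"y": 0.035,"z": 0,"rx": 0,"ry": 0,"rz": 0},
    {"x": -0.005,"y": 0.036,"z": 0,"rx": 0,"ry": 0,"rz": 0},
    {"x": -0.005,"y": 0.036,"z": 0,"rx": 0,"ry": 0,"rz": 0},
    {"x": -0.005,"y": 0.036,"z": 0,"rx": 0,"ry": 0,"rz": 0},
    {"x": -0.005,"y": 0.036,"z": 0,"rx": 0,"ry": 0,"rz": 0},
    {"x": -0.005,"y": 0.036,"z": 0,"rx": 0,"ry": 0,"rz": 0},
    {"x": -0.005,"y": 0.036,"z": 0,"rx": 0,"ry": 0,"rz": 0},
    {"x": 0,"y": 0.025,"z": 0,"rx": 0,"ry": 0,"rz": 0}
  ]
}}

```text
time: 16.3
tool_pos: [0.4923, -0.2428, 0.2182]
ee_rot: [3.137, -0.011, 0.008]
wrist_force: [1.2, 0.2, -2.5]
width: 0.0334
```

```bash
python3 go.py .493 -.330 .093
```

```text
t 16.3 pos [ 0.4923 -0.2428  0.2182] d [-0.0014  0.0866  0.1257] r [ 0.29 -0.64  0.48] w 0.0334 F [ 1.2  0.2 -2.5]
```

Emit:
{"op": "jog_arm", "data": {
  "series": [
    {"x": -0.001,"y": 0.03,"z": 0,"rx": 0.3,"ry": -0.6,"rz": 0.5},
    {"x": 0,"y": 0.033,"z": 0,"rx": 0,"ry": 0,"rz": 0},
    {"x": 0,"y": 0.015,"z": 0.01,"rx": 0,"ry": 0,"rz": 0},
    {"x": 0,"y": 0,"z": 0.03,"rx": 0,"ry": 0,"rz": 0}
  ]
}}

```text
time: 16.63
tool_pos: [0.493, -0.333, 0.1887]
ee_rot: [3.129, -0.015, -0.007]
wrist_force: [1.0, -0.4, -1.7]
width: 0.033
```

```bash
python3 go.py .493 -.330 .093
```

```text
t 16.63 pos [ 0.493  -0.333   0.1887] d [-0.0014 -0.0042  0.0956] r [ 0.75 -0.84 -0.43] w 0.033 F [ 1.  -0.4 -1.7]
```

Emit:
{"op": "jog_arm", "data": {
  "series": [
    {"x": -0.002,"y": -0.003,"z": 0.015,"rx": 0.7,"ry": -0.8,"rz": -0.4},
    {"x": 0,"y": 0,"z": 0.03,"rx": 0,"ry": 0,"rz": 0},
    {"x": 0,"y": 0,"z": 0.025,"rx": 0,"ry": 0,"rz": 0},
    {"x": 0,"y": 0,"z": 0.007,"rx": 0,"ry": 0,"rz": 0}
  ]
}}

```text
time: 16.97
tool_pos: [0.4892, -0.3278, 0.1052]
ee_rot: [-3.135, 0.006, -0.0]
wrist_force: [-0.2, -0.0, -2.6]
width: 0.0337
```

```bash
python3 go.py .493 -.330 .093
```

```text
t 16.97 pos [ 0.4892 -0.3278  0.1052] d [0.0039 0.0023 0.0122] r [-0.39  0.33 -0.02] w 0.0337 F [-0.2 -0.  -2.6]
```

Emit:
{"op": "jog_arm", "data": {
  "series": [
    {"x": 0.003,"y": 0.002,"z": 0.007,"rx": -0.4,"ry": 0.3,"rz": 0},
    {"x": 0,"y": 0,"z": 0.003,"rx": 0,"ry": 0,"rz": 0},
    {"x": 0,"y": 0,"z": 0.0015,"rx": 0,"ry": 0,"rz": 0}
  ]
}}

```text
time: 17.22
tool_pos: [0.492, -0.327, 0.0926]
ee_rot: [-3.139, 0.004, 0.003]
wrist_force: [-2.6, 0.9, 5.3]
width: 0.0334
```

```bash
python3 go.py .493 -.330 .093
```

```text
t 17.22 pos [ 0.492  -0.327   0.0926] d [ 0.001   0.003  -0.0004] r [-0.15  0.23  0.16] w 0.0334 F [-2.6  0.9  5.3]
```

Emit:
{"op": "jog_arm", "data": {
  "series": [
    {"x": 0,"y": 0,"z": 0,"rx": -0.1,"ry": 0.2,"rz": 0},
    {"x": 0,"y": 0,"z": 0,"rx": 0,"ry": 0,"rz": 0},
    {"x": 0,"y": 0,"z": 0,"rx": 0,"ry": 0,"rz": 0},
    {"x": 0,"y": 0,"z": 0,"rx": 0,"ry": 0,"rz": 0}
  ],
  "claw": 0.62
}}

```text
time: 17.55
tool_pos: [0.4956, -0.3285, 0.0996]
ee_rot: [3.135, -0.01, 0.004]
wrist_force: [-0.0, -0.3, 0.7]
width: 0.056
```

Emit:
{"op": "jog_arm", "data": {
  "series": [
    {"x": 0,"y": 0,"z": -0.025,"rx": 0,"ry": 0,"rz": 0},
    {"x": 0,"y": 0,"z": -0.035,"rx": 0,"ry": 0,"rz": 0},
    {"x": 0,"y": 0,"z": -0.03,"rx": 0,"ry": 0,"rz": 0},
    {"x": 0.005,"y": -0.03,"z": -0.01,"rx": 0,"ry": 0,"rz": 0},
    {"x": 0.007,"y": -0.038,"z": 0,"rx": 0,"ry": 0,"rz": 0},
    {"x": 0.007,"y": -0.038,"z": 0,"rx": 0,"ry": 0,"rz": 0},
    {"x": 0.007,"y": -0.038,"z": 0,"rx": 0,"ry": 0,"rz": 0},
    {"x": 0.007,"y": -0.038,"z": 0,"rx": 0,"ry": 0,"rz": 0},
    {"x": 0.007,"y": -0.038,"z": 0,"rx": 0,"ry": 0,"rz": 0},
    {"x": 0.007,"y": -0.036,"z": 0,"rx": 0,"ry": 0,"rz": 0},
    {"x": 0.004,"y": -0.025,"z": 0,"rx": 0,"ry": 0,"rz": 0}
  ]
}}

```text
time: 18.47
tool_pos: [0.5508, -0.0442, 0.2136]
ee_rot: [3.126, -0.032, -0.01]
wrist_force: [0.3, 0.0, 0.2]
width: 0.0584
```

```bash
python3 go.py .5535 -.0145 .039; python3 -c "
from h import *
import pickle
s=snap('scene','c3.png');pickle.dump(s,open('c3.pkl','wb'));snap('side','s3.png')"
```

```text
t 18.47 pos [ 0.5508 -0.0442  0.2136] d [-0.0033 -0.0323  0.1741] r [ 0.88 -1.84 -0.61] w 0.0584 F [0.3 0.  0.2]
```

View pics/c3.png

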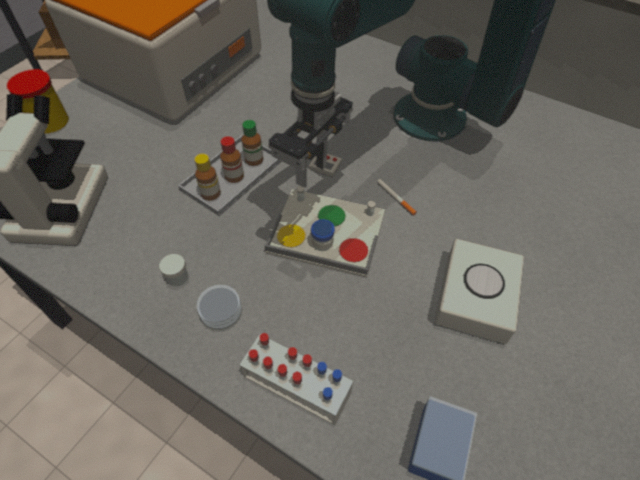

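All three bottles stand upright in the tray. The pads are bare at (291,236), (331,215) and (353,250), so I'm fitting them now.

```bash
python3 - <<'E'
from meas import *
import pickle
np.set_printoptions(precision=4,suppress=True)
E0={'yellow':(.575,-.088),'green':(.473,-.039),'red':(.5325,.056)}
S={'scene':pickle.load(open('c3.pkl','rb')),'side':snap('side','s3b.png'),'wrist':snap('wrist','w3.png')}
for n,s in S.items():
    for c,e in list(E0.items())+[('blue',(.5535,-.0145))]:
        z,r=(.013,.034) if c!='blue' else (.066,.027)
        b=proj(s,[*e,z]); m=mask(s['img'],c,90,50); k,l,st,ce=cv2.connectedComponentsWithStats(m)
        if c=='blue': print(n,c,pix2z(s,b,.066)[:2],[(tuple(ce[i]),st[i][4]) for i in range(1,k) if np.hypot(*(ce[i]-b))<25 and st[i][4]>50]); continue
        for i in range(1,k):
            if st[i][4]>80 and np.hypot(*(ce[i]-b))<25:
                P=cv2.findContours((l==i).astype(np.uint8),cv2.RETR_EXTERNAL,cv2.CHAIN_APPROX_NONE)[0][0][:,0].astype(float)
                d=P-ce[i];P+=.4*d/np.linalg.norm(d,axis=1)[:,None]
                W=np.array([pix2z(s,p,z)[:2] for p in P]); print(n,c,*fitcirc(W,r,W.mean(0)),st[i])
E
```

```text
scene yellow [ 0.5735 -0.0857] 0.003414103609529543 [278 224  27  23 398]
scene green [ 0.4712 -0.038 ] 0.004431088596100283 [319 206  26  19 347]
scene red [0.533  0.0563] 0.0006245409490608228 [339 238  29  24 554]
scene blue [ 0.5535 -0.0145] [((np.float64(322.36033519553075), np.float64(229.49720670391062)), np.int32(358))]
side yellow [ 0.5458 -0.0625] 0.0047381986707139 [316 290  19  15 151]
side yellow [ 0.5888 -0.1247] 0.004965836630437322 [337 290  17  10 112]
side green [ 0.4731 -0.0409] 0.0021297780022336843 [252 262  38  32 963]
side red [0.5309 0.0566] 0.001658415362180879 [280 214  38  30 668]
side blue [ 0.5535 -0.0145] [((np.float64(315.80352303523034), np.float64(242.5880758807588)), np.int32(738))]
wrist yellow [ 0.5719 -0.076 ] 0.006024616444504801 [ 306  219   57   48 1743]
wrist green [ 0.4725 -0.0401] 0.0020169191289310835 [ 215  178   44   58 2048]
wrist red [0.5327 0.0555] 0.0008222676910820889 [ 262   83   65   67 3379]
wrist blue [ 0.5535 -0.0145] [((np.float64(327.1205357142857), np.float64(203.56696428571428)), np.int32(224))]
```

View pics/w3.png

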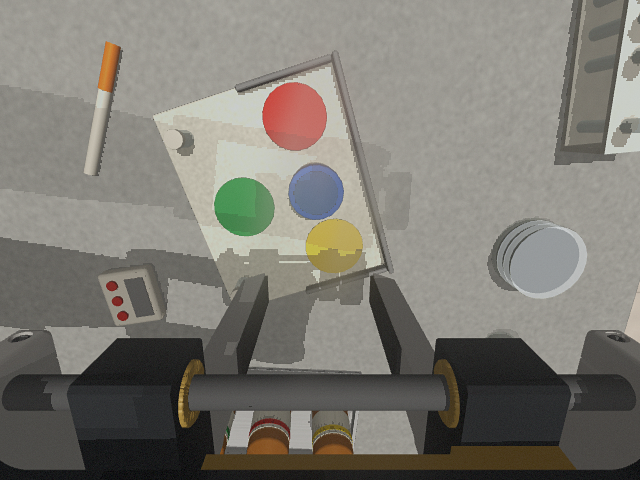

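View pics/s3b.png

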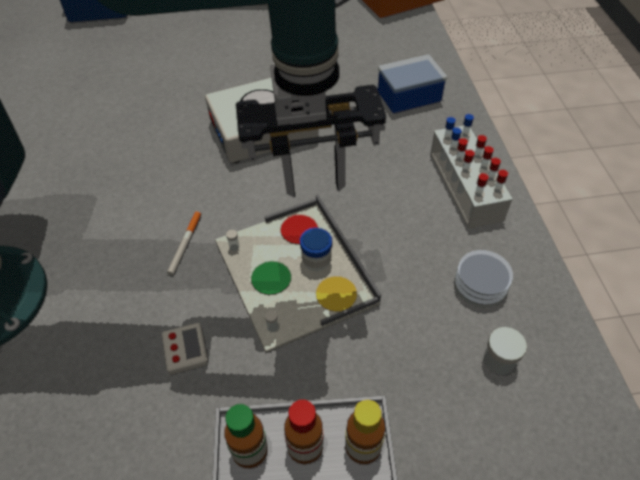

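```bash
python3 - <<'E'
from h import *
import pickle
np.set_printoptions(precision=4,suppress=True)
w=cams.snapshot('wrist');d=cams.snapshot('side');c=pickle.load(open('c3.pkl','rb'))
print(w['origin'])
for n,s,p,z in [('wr',w,(294.5,116.5),.013),('wg',w,(244,207.5),.013),('wy',w,(334,246),.013),('wpot',w,(316,191.5),.066),('sg',d,(271,277.5),.013),('sy',d,(336.5,293.5),.013),('cy',c,(291.2,236),.013),('cg',c,(331.7,215.3),.013),('cr',c,(353.3,250),.013)]: print(n,pix2z(s,p,z)[:2])
E
python3 go.py .5535 -.0145 .039
```

```text
[0.5464 0.0389 0.3911]
wr [0.5331 0.0543]
wg [ 0.4734 -0.0417]
wy [ 0.575  -0.0895]
wpot [ 0.5535 -0.0159]
sg [ 0.4737 -0.0417]
sy [ 0.5756 -0.0901]
cy [ 0.5771 -0.0851]
cg [ 0.4735 -0.0381]
cr [0.5341 0.0573]
t 18.77 pos [ 0.5502 -0.0483  0.2127] d [-0.0024 -0.0367  0.1731] r [ 0.96 -1.71 -0.78] w 0.0583 F [-0.3 -1.   0.5]
```

Emit:
{"op": "jog_arm", "data": {
  "series": [
    {"x": -0.002,"y": -0.03,"z": 0.02,"rx": 1,"ry": -1.7,"rz": -0.8},
    {"x": 0,"y": -0.004,"z": 0.03,"rx": 0,"ry": 0,"rz": 0},
    {"x": 0,"y": 0,"z": 0.03,"rx": 0,"ry": 0,"rz": 0},
    {"x": 0,"y": 0,"z": 0.015,"rx": 0,"ry": 0,"rz": 0}
  ],
  "claw": 0.82
}}

```text
time: 19.1
tool_pos: [0.5541, -0.0211, 0.1214]
ee_rot: [3.14, -0.015, -0.01]
wrist_force: [-0.4, 0.3, -0.7]
width: 0.0766
```

```bash
python3 go.py .5535 -.015 .041
```

```text
t 19.1 pos [ 0.5541 -0.0211  0.1214] d [-0.0018 -0.0063  0.0804] r [ 0.12 -0.86 -0.59] w 0.0766 F [-0.4  0.3 -0.7]
```

Emit:
{"op": "jog_arm", "data": {
  "series": [
    {"x": -0.002,"y": -0.006,"z": 0.012,"rx": 0.1,"ry": -0.9,"rz": -0.6},
    {"x": 0,"y": 0,"z": 0.018,"rx": 0,"ry": 0,"rz": 0},
    {"x": 0,"y": 0,"z": 0,"rx": 0,"ry": 0,"rz": 0}
  ]
}}

```text
time: 19.35
tool_pos: [0.5493, -0.0186, 0.0856]
ee_rot: [-3.141, 0.01, -0.006]
wrist_force: [-1.0, -0.7, -0.6]
width: 0.0772
```

```bash
python3 go.py .5535 -.015 .041
```

```text
t 19.35 pos [ 0.5493 -0.0186  0.0856] d [ 0.0047 -0.0036  0.0446] r [-0.02  0.6  -0.33] w 0.0772 F [-1.  -0.7 -0.6]
```

Emit:
{"op": "jog_arm", "data": {
  "series": [
    {"x": 0.004,"y": -0.003,"z": 0.01,"rx": 0,"ry": 0.5,"rz": -0.3},
    {"x": 0,"y": 0,"z": 0.016,"rx": 0,"ry": 0,"rz": 0},
    {"x": 0,"y": 0,"z": 0.012,"rx": 0,"ry": 0,"rz": 0}
  ]
}}

```text
time: 19.6
tool_pos: [0.5567, -0.0184, 0.0514]
ee_rot: [3.141, -0.006, -0.004]
wrist_force: [-0.7, -0.4, 0.2]
width: 0.077
```

```bash
python3 go.py .5535 -.015 .041
```

```text
t 19.6 pos [ 0.5567 -0.0184  0.0514] d [-0.0032 -0.0034  0.0103] r [ 0.03 -0.33 -0.25] w 0.077 F [-0.7 -0.4  0.2]
```

Emit:
{"op": "jog_arm", "data": {
  "series": [
    {"x": -0.003,"y": -0.003,"z": 0.007,"rx": 0,"ry": -0.3,"rz": -0.2},
    {"x": 0,"y": 0,"z": 0.002,"rx": 0,"ry": 0,"rz": 0}
  ]
}}

```text
time: 19.77
tool_pos: [0.5531, -0.0163, 0.0411]
ee_rot: [3.141, 0.002, -0.002]
wrist_force: [0.2, 0.1, -0.3]
width: 0.0771
```

```bash
python3 go.py .5535 -.015 .041
```

```text
t 19.77 pos [ 0.5531 -0.0163  0.0411] d [ 0.0004 -0.0013  0.0001] r [ 0.01  0.12 -0.14] w 0.0771 F [ 0.2  0.1 -0.3]
```

Emit:
{"op": "jog_arm", "data": {
  "series": [
    {"x": 0,"y": -0.001,"z": 0.0005,"rx": 0,"ry": 0,"rz": 0},
    {"x": 0,"y": 0,"z": 0.0005,"rx": 0,"ry": 0,"rz": 0},
    {"x": 0,"y": 0,"z": 0.0005,"rx": 0,"ry": 0,"rz": 0},
    {"x": 0,"y": 0,"z": 0.0005,"rx": 0,"ry": 0,"rz": 0},
    {"x": 0,"y": 0,"z": 0.0005,"rx": 0,"ry": 0,"rz": 0},
    {"x": 0,"y": 0,"z": 0.0005,"rx": 0,"ry": 0,"rz": 0}
  ],
  "claw": 0
}}

```text
time: 20.27
tool_pos: [0.555, -0.0156, 0.0413]
ee_rot: [3.141, -0.003, -0.003]
wrist_force: [0.2, 0.5, 0.7]
width: 0.0532
```

```bash
python3 go.py .5535 -.015 .041
```

```text
t 20.27 pos [ 0.555  -0.0156  0.0413] d [-0.0015 -0.0006  0.0002] r [ 0.05 -0.15 -0.15] w 0.0532 F [0.2 0.5 0.7]
```

Emit:
{"op": "jog_arm", "data": {
  "series": [
    {"x": 0,"y": 0,"z": -0.01,"rx": 0,"ry": 0,"rz": 0},
    {"x": 0,"y": 0,"z": -0.03,"rx": 0,"ry": 0,"rz": 0},
    {"x": 0,"y": 0,"z": -0.04,"rx": 0,"ry": 0,"rz": 0},
    {"x": -0.003,"y": -0.02,"z": -0.04,"rx": 0,"ry": 0,"rz": 0},
    {"x": -0.006,"y": -0.035,"z": -0.01,"rx": 0,"ry": 0,"rz": 0},
    {"x": -0.006,"y": -0.036,"z": 0,"rx": 0,"ry": 0,"rz": 0},
    {"x": -0.006,"y": -0.036,"z": 0,"rx": 0,"ry": 0,"rz": 0},
    {"x": -0.006,"y": -0.036,"z": 0,"rx": 0,"ry": 0,"rz": 0},
    {"x": -0.006,"y": -0.036,"z": 0,"rx": 0,"ry": 0,"rz": 0},
    {"x": -0.006,"y": -0.036,"z": 0,"rx": 0,"ry": 0,"rz": 0},
    {"x": -0.006,"y": -0.036,"z": 0,"rx": 0,"ry": 0,"rz": 0},
    {"x": -0.004,"y": -0.03,"z": 0,"rx": 0,"ry": 0,"rz": 0}
  ]
}}

```text
time: 21.27
tool_pos: [0.5084, 0.2916, 0.1875]
ee_rot: [-3.139, -0.014, -0.017]
wrist_force: [0.7, -0.5, -0.6]
width: 0.0534
```

```bash
python3 go.py .4955 .340 .1053
```

```text
t 21.27 pos [0.5084 0.2916 0.1875] d [-0.0149 -0.0479  0.0822] r [-0.16 -0.82 -0.98] w 0.0534 F [ 0.7 -0.5 -0.6]
```

Emit:
{"op": "jog_arm", "data": {
  "series": [
    {"x": -0.012,"y": -0.025,"z": 0,"rx": -0.2,"ry": -0.8,"rz": -1},
    {"x": -0.002,"y": -0.01,"z": 0.015,"rx": 0,"ry": 0,"rz": 0},
    {"x": 0,"y": 0,"z": 0.02,"rx": 0,"ry": 0,"rz": 0},
    {"x": 0,"y": 0,"z": 0.01,"rx": 0,"ry": 0,"rz": 0}
  ]
}}

```text
time: 21.6
tool_pos: [0.4935, 0.3385, 0.1488]
ee_rot: [-3.134, -0.01, 0.012]
wrist_force: [-0.9, -0.2, -2.2]
width: 0.0534
```

```bash
python3 go.py .4955 .340 .1053
```

```text
t 21.6 pos [0.4935 0.3385 0.1488] d [ 0.0016 -0.0011  0.0436] r [-0.46 -0.55  0.71] w 0.0534 F [-0.9 -0.2 -2.2]
```

Emit:
{"op": "jog_arm", "data": {
  "series": [
    {"x": 0.002,"y": -0.001,"z": 0.01,"rx": -0.4,"ry": -0.5,"rz": 0.7},
    {"x": 0,"y": 0,"z": 0.012,"rx": 0,"ry": 0,"rz": 0},
    {"x": 0,"y": 0,"z": 0.008,"rx": 0,"ry": 0,"rz": 0}
  ]
}}

```text
time: 21.85
tool_pos: [0.496, 0.3396, 0.1181]
ee_rot: [-3.141, -0.001, -0.001]
wrist_force: [-0.1, -0.8, -1.0]
width: 0.0534
```

```bash
python3 go.py .4955 .340 .1053
```

```text
t 21.85 pos [0.496  0.3396 0.1181] d [-0.0005 -0.0004  0.0128] r [-0.04 -0.07 -0.07] w 0.0534 F [-0.1 -0.8 -1. ]
```

Checking the alignment of the pot over the plate before setting it down.

```bash
python3 - <<'E'
from h import *
s=snap('scene','c4.png');t=snap('side','s4.png')
a=cv2.imread('pics/c4.png')[225:345,420:540];b=cv2.imread('pics/s4.png')[50:170,195:315]
cv2.imwrite('pics/z4.png',cv2.resize(np.hstack([a,b]),None,fx=3.3,fy=3.3,interpolation=cv2.INTER_CUBIC))
E
```

```text
(no output)
```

View pics/z4.png

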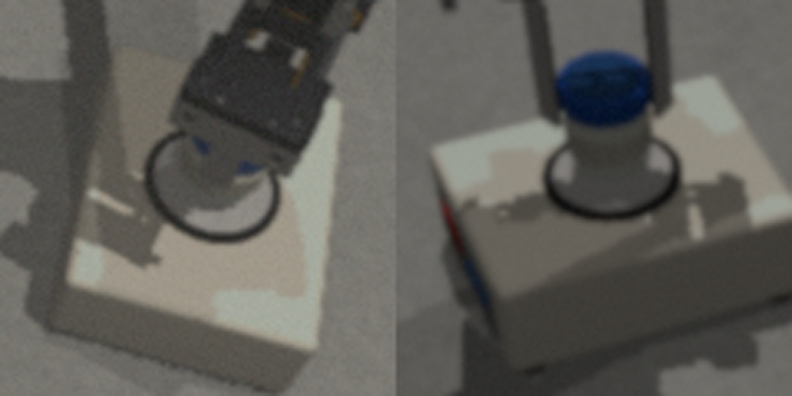

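```bash
python3 - <<'E'
from h import *
t=cams.snapshot('side')
for P in [(.4955,.34,.074),(.496,.3396,.087+.056),(.496,.3396,.087+.048)]: print((proj(t,P)-[195,50])*3.3+[396,0])
E
python3 go.py .4955 .340 .1053
```

```text
[612.03892857 169.68037013]
[601.76808343  72.72189644]
[603.11848907  84.49268877]
t 22.0 pos [0.4958 0.3393 0.1184] d [-0.0004 -0.0007  0.0131] r [-0.03 -0.04 -0.08] w 0.0536 F [ 0.3 -0.4 -0.6]
```

The projections match what the picture shows: the plate at column 612, the lid at about 604. Lowering.

Emit:
{"op": "jog_arm", "data": {
  "series": [
    {"x": 0,"y": -0.001,"z": 0.008,"rx": 0,"ry": 0,"rz": 0},
    {"x": 0,"y": 0,"z": 0.003,"rx": 0,"ry": 0,"rz": 0}
  ]
}}

```text
time: 22.17
tool_pos: [0.4975, 0.3403, 0.1091]
ee_rot: [-3.139, -0.004, -0.003]
wrist_force: [0.7, -0.8, -1.2]
width: 0.0534
```

```bash
python3 go.py .4955 .340 .1053
```

```text
t 22.17 pos [0.4975 0.3403 0.1091] d [-0.002   0.0003  0.0038] r [-0.14 -0.25 -0.16] w 0.0534 F [ 0.7 -0.8 -1.2]
```

Emit:
{"op": "jog_arm", "data": {
  "series": [
    {"x": -0.002,"y": 0,"z": 0.002,"rx": -0.1,"ry": -0.2,"rz": -0.1},
    {"x": 0,"y": 0,"z": 0.002,"rx": 0,"ry": 0,"rz": 0}
  ]
}}

```text
time: 22.33
tool_pos: [0.4959, 0.34, 0.1053]
ee_rot: [-3.14, -0.002, -0.002]
wrist_force: [0.3, 0.5, -1.1]
width: 0.0535
```

Emit:
{"op": "jog_arm", "data": {
  "series": [
    {"x": 0,"y": 0,"z": 0.0015,"rx": 0,"ry": 0,"rz": 0}
  ]
}}

```text
time: 22.42
tool_pos: [0.496, 0.3401, 0.1052]
ee_rot: [-3.14, -0.002, -0.002]
wrist_force: [-3.2, -1.5, 9.3]
width: 0.0533
```

```bash
python3 go.py .4955 .340 .1053
```

```text
t 22.42 pos [0.496  0.3401 0.1052] d [-0.0005  0.0001 -0.0001] r [-0.1  -0.14 -0.1 ] w 0.0533 F [-3.2 -1.5  9.3]
```

Contact. Releasing, and rising a little to look.

Emit:
{"op": "jog_arm", "data": {
  "series": [
    {"x": 0,"y": 0,"z": 0.0005,"rx": 0,"ry": 0,"rz": 0},
    {"x": 0,"y": 0,"z": 0,"rx": 0,"ry": 0,"rz": 0},
    {"x": 0,"y": 0,"z": 0,"rx": 0,"ry": 0,"rz": 0},
    {"x": 0,"y": 0,"z": 0,"rx": 0,"ry": 0,"rz": 0}
  ],
  "claw": 0.82
}}

```text
time: 22.75
tool_pos: [0.4969, 0.3407, 0.1065]
ee_rot: [-3.138, -0.006, -0.002]
wrist_force: [0.6, -0.6, -0.6]
width: 0.0755
```

Emit:
{"op": "jog_arm", "data": {
  "series": [
    {"x": 0,"y": 0,"z": -0.02,"rx": 0,"ry": 0,"rz": 0},
    {"x": 0,"y": 0,"z": -0.04,"rx": 0,"ry": 0,"rz": 0},
    {"x": 0,"y": 0,"z": -0.04,"rx": 0,"ry": 0,"rz": 0},
    {"x": 0,"y": 0.03,"z": 0,"rx": 0,"ry": 0,"rz": 0},
    {"x": 0,"y": 0.04,"z": 0,"rx": 0,"ry": 0,"rz": 0},
    {"x": 0,"y": 0.04,"z": 0,"rx": 0,"ry": 0,"rz": 0},
    {"x": 0,"y": 0.04,"z": 0,"rx": 0,"ry": 0,"rz": 0},
    {"x": 0,"y": 0.03,"z": 0,"rx": 0,"ry": 0,"rz": 0}
  ]
}}

```text
time: 23.42
tool_pos: [0.4963, 0.1604, 0.209]
ee_rot: [-3.139, -0.006, 0.012]
wrist_force: [-0.0, -0.5, -0.7]
width: 0.0773
```

```bash
python3 go.py .4955 .340 .1053; python3 - <<'E'
from h import *
s=snap('scene','c5.png');t=snap('side','s5.png')
a=cv2.imread('pics/c5.png')[225:345,420:540];b=cv2.imread('pics/s5.png')[50:170,195:315]
cv2.imwrite('pics/z5.png',cv2.resize(np.hstack([a,b]),None,fx=3.3,fy=3.3,interpolation=cv2.INTER_CUBIC))
for n,c,o in (('scene',s,[420,225]),('side',t,[195,50])):
  for P in [(.4955,.34,.074),(.4955,.34,.13)]: print(n,(proj(c,P)-o)*3.3+[396*(n=='side'),0])
E
```

```text
t 23.42 pos [0.4963 0.1604 0.209 ] d [ 0.0007 -0.1793  0.1042] r [-0.17 -0.37  0.67] w 0.0773 F [-0.  -0.5 -0.7]
scene [210.16067617 181.98540892]
scene [235.18265438 132.13121513]
side [612.03892857 169.68037013]
side [603.02974758  91.44753542]
```

View pics/z5.png

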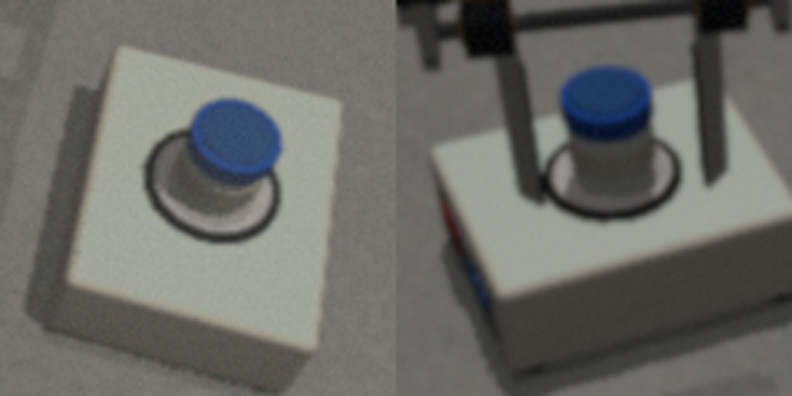

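The pot stands centred on the plate: its lid and ring offsets match the predictions to about 1 px. Next, locating the caps in the tray.

```bash
python3 - <<'E'
import cv2,numpy as np
a=cv2.imread('pics/s5.png')[390:480,210:400]; b=cv2.imread('pics/c5.png')[115:215,175:290]
cv2.imwrite('pics/z6.png',cv2.resize(a,None,fx=4,fy=4,interpolation=cv2.INTER_CUBIC));cv2.imwrite('pics/z7.png',cv2.resize(b,None,fx=6,fy=6,interpolation=cv2.INTER_CUBIC))
E
```

```text
(no output)
```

View pics/z6.png

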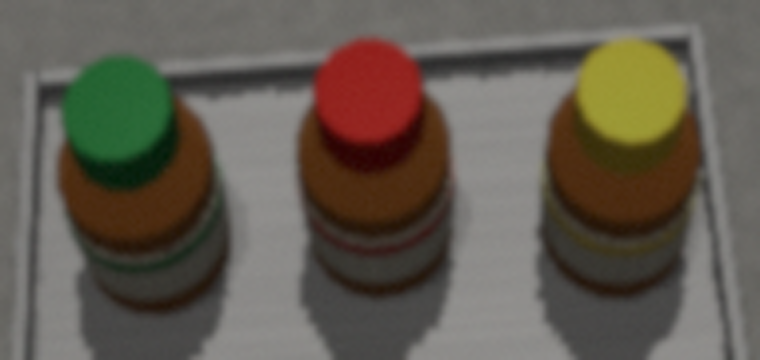

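View pics/z7.png

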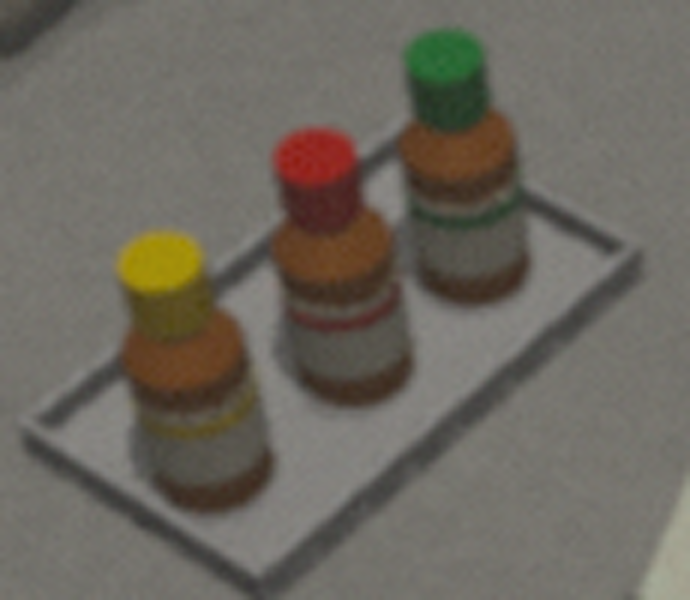

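```bash
python3 - <<'E'
from h import *
np.set_printoptions(precision=4,suppress=True)
s=cams.snapshot('scene');t=cams.snapshot('side')
for n,a,b in [('g',(445,56),(118,107)),('r',(316,156),(369,91)),('y',(163,262),(631,92))]:
    p=pix2z(s,np.array(a)/6+[175,115],.127);q=pix2z(t,np.array(b)/4+[210,390],.127);print(n,p[:2],q[:2],(p+q)[:2]/2)
E
```

```text
g [ 0.4175 -0.3126] [ 0.4173 -0.3175] [ 0.4174 -0.3151]
r [ 0.4925 -0.3195] [ 0.4925 -0.3247] [ 0.4925 -0.3221]
y [ 0.5707 -0.3316] [ 0.5705 -0.3376] [ 0.5706 -0.3346]
```

Emit:
{"op": "jog_arm", "data": {
  "series": [
    {"x": 0,"y": 0.036,"z": 0,"rx": -0.2,"ry": -0.4,"rz": 0.7},
    {"x": 0,"y": 0.04,"z": 0,"rx": 0,"ry": 0,"rz": 0},
    {"x": 0,"y": 0.04,"z": 0,"rx": 0,"ry": 0,"rz": 0},
    {"x": 0,"y": 0.04,"z": 0,"rx": 0,"ry": 0,"rz": 0},
    {"x": 0,"y": 0.04,"z": 0,"rx": 0,"ry": 0,"rz": 0},
    {"x": 0,"y": 0.04,"z": 0,"rx": 0,"ry": 0,"rz": 0},
    {"x": 0,"y": 0.04,"z": 0,"rx": 0,"ry": 0,"rz": 0},
    {"x": 0,"y": 0.04,"z": 0,"rx": 0,"ry": 0,"rz": 0},
    {"x": 0,"y": 0.04,"z": 0,"rx": 0,"ry": 0,"rz": 0},
    {"x": 0,"y": 0.04,"z": 0,"rx": 0,"ry": 0,"rz": 0},
    {"x": 0,"y": 0.04,"z": 0,"rx": 0,"ry": 0,"rz": 0}
  ],
  "claw": 0.62
}}

```text
time: 24.53
tool_pos: [0.5115, -0.2658, 0.2026]
ee_rot: [-3.129, -0.001, 0.041]
wrist_force: [0.9, 0.5, 0.2]
width: 0.0584
```

```bash
python3 go.py .4925 -.323 .096
```

```text
t 24.53 pos [ 0.5115 -0.2658  0.2026] d [-0.0215  0.0577  0.1058] r [-0.75 -0.05  2.36] w 0.0584 F [0.9 0.5 0.2]
```

Emit:
{"op": "jog_arm", "data": {
  "series": [
    {"x": -0.018,"y": 0.03,"z": 0,"rx": -0.7,"ry": 0,"rz": 2.3},
    {"x": 0,"y": 0.02,"z": 0,"rx": 0,"ry": 0,"rz": 0},
    {"x": 0,"y": 0,"z": 0.015,"rx": 0,"ry": 0,"rz": 0},
    {"x": 0,"y": 0,"z": 0.015,"rx": 0,"ry": 0,"rz": 0}
  ]
}}

```text
time: 24.87
tool_pos: [0.4998, -0.3245, 0.1711]
ee_rot: [3.138, -0.005, -0.002]
wrist_force: [0.6, 0.0, -0.3]
width: 0.0583
```

```bash
python3 go.py .4925 -.323 .096
```

```text
t 24.87 pos [ 0.4998 -0.3245  0.1711] d [-0.0076 -0.0017  0.0751] r [ 0.18 -0.26 -0.12] w 0.0583 F [ 0.6  0.  -0.3]
```

Emit:
{"op": "jog_arm", "data": {
  "series": [
    {"x": -0.007,"y": -0.002,"z": 0.01,"rx": 0.2,"ry": -0.3,"rz": -0.1},
    {"x": -0.001,"y": 0,"z": 0.025,"rx": 0,"ry": 0,"rz": 0},
    {"x": 0,"y": 0,"z": 0.005,"rx": 0,"ry": 0,"rz": 0}
  ]
}}

```text
time: 25.12
tool_pos: [0.495, -0.3194, 0.1261]
ee_rot: [-3.137, 0.003, 0.004]
wrist_force: [-0.9, 0.3, -1.5]
width: 0.0582
```

```bash
python3 go.py .4925 -.323 .096
```

```text
t 25.12 pos [ 0.495  -0.3194  0.1261] d [-0.0025  0.0037  0.0301] r [-0.25  0.15  0.26] w 0.0582 F [-0.9  0.3 -1.5]
```

Emit:
{"op": "jog_arm", "data": {
  "series": [
    {"x": -0.002,"y": 0.003,"z": 0.01,"rx": -0.2,"ry": 0.1,"rz": 0.2},
    {"x": 0,"y": 0,"z": 0.015,"rx": 0,"ry": 0,"rz": 0},
    {"x": 0,"y": 0,"z": 0.003,"rx": 0,"ry": 0,"rz": 0}
  ]
}}

```text
time: 25.37
tool_pos: [0.4959, -0.3198, 0.0963]
ee_rot: [-3.14, 0.0, 0.006]
wrist_force: [0.4, 0.6, -0.8]
width: 0.058
```

```bash
python3 go.py .4925 -.323 .096
```

```text
t 25.37 pos [ 0.4959 -0.3198  0.0963] d [-0.0035  0.0031  0.0002] r [-0.09  0.02  0.34] w 0.058 F [ 0.4  0.6 -0.8]
```

Emit:
{"op": "jog_arm", "data": {
  "series": [
    {"x": -0.0035,"y": 0.003,"z": 0,"rx": 0,"ry": 0,"rz": 0.3},
    {"x": -0.0005,"y": 0,"z": 0.0005,"rx": 0,"ry": 0,"rz": 0},
    {"x": -0.0005,"y": 0,"z": 0.0005,"rx": 0,"ry": 0,"rz": 0},
    {"x": -0.0005,"y": 0,"z": 0.0005,"rx": 0,"ry": 0,"rz": 0},
    {"x": 0,"y": 0,"z": 0.0005,"rx": 0,"ry": 0,"rz": 0},
    {"x": 0,"y": 0,"z": 0.0005,"rx": 0,"ry": 0,"rz": 0}
  ],
  "claw": 0
}}

```text
time: 25.87
tool_pos: [0.4929, -0.3231, 0.0967]
ee_rot: [3.14, -0.003, 0.002]
wrist_force: [-0.1, 0.1, -2.3]
width: 0.0337
```

```bash
python3 go.py .4925 -.323 .096
```

```text
t 25.87 pos [ 0.4929 -0.3231  0.0967] d [-0.0004 -0.0001  0.0007] r [ 0.07 -0.18  0.14] w 0.0337 F [-0.1  0.1 -2.3]
```

Emit:
{"op": "jog_arm", "data": {
  "series": [
    {"x": 0,"y": 0,"z": -0.01,"rx": 0,"ry": 0,"rz": 0},
    {"x": 0,"y": 0,"z": -0.03,"rx": 0,"ry": 0,"rz": 0},
    {"x": 0,"y": 0,"z": -0.035,"rx": 0,"ry": 0,"rz": 0},
    {"x": 0,"y": -0.015,"z": -0.025,"rx": 0,"ry": 0,"rz": 0},
    {"x": 0.004,"y": -0.035,"z": 0,"rx": 0,"ry": 0,"rz": 0},
    {"x": 0.005,"y": -0.037,"z": 0,"rx": 0,"ry": 0,"rz": 0},
    {"x": 0.005,"y": -0.037,"z": 0,"rx": 0,"ry": 0,"rz": 0},
    {"x": 0.005,"y": -0.037,"z": 0,"rx": 0,"ry": 0,"rz": 0},
    {"x": 0.005,"y": -0.037,"z": 0,"rx": 0,"ry": 0,"rz": 0},
    {"x": 0.005,"y": -0.037,"z": 0,"rx": 0,"ry": 0,"rz": 0},
    {"x": 0.005,"y": -0.037,"z": 0,"rx": 0,"ry": 0,"rz": 0},
    {"x": 0.005,"y": -0.037,"z": 0,"rx": 0,"ry": 0,"rz": 0}
  ]
}}

```text
time: 26.87
tool_pos: [0.5327, -0.0104, 0.2096]
ee_rot: [3.137, -0.011, -0.016]
wrist_force: [1.5, 0.1, -1.8]
width: 0.0335
```

```bash
python3 go.py .533 .0555 .1047
```

```text
t 26.87 pos [ 0.5327 -0.0104  0.2096] d [-0.0019 -0.0664  0.1047] r [ 0.25 -0.63 -0.89] w 0.0335 F [ 1.5  0.1 -1.8]
```

Emit:
{"op": "jog_arm", "data": {
  "series": [
    {"x": -0.002,"y": -0.033,"z": 0,"rx": 0.2,"ry": -0.6,"rz": -0.9},
    {"x": 0,"y": -0.022,"z": 0.01,"rx": 0,"ry": 0,"rz": 0},
    {"x": 0,"y": 0,"z": 0.025,"rx": 0,"ry": 0,"rz": 0},
    {"x": 0,"y": 0,"z": 0.02,"rx": 0,"ry": 0,"rz": 0}
  ]
}}

```text
time: 27.2
tool_pos: [0.5351, 0.0567, 0.1634]
ee_rot: [-3.138, -0.018, 0.013]
wrist_force: [-0.8, 0.0, -2.3]
width: 0.0334
```

```bash
python3 go.py .533 .0555 .1047
```

```text
t 27.2 pos [0.5351 0.0567 0.1634] d [-0.0031  0.0014  0.0586] r [-0.21 -1.01  0.73] w 0.0334 F [-0.8  0.  -2.3]
```

Emit:
{"op": "jog_arm", "data": {
  "series": [
    {"x": -0.003,"y": 0.001,"z": 0.01,"rx": -0.2,"ry": -1,"rz": 0.7},
    {"x": 0,"y": 0,"z": 0.02,"rx": 0,"ry": 0,"rz": 0},
    {"x": 0,"y": 0,"z": 0.012,"rx": 0,"ry": 0,"rz": 0}
  ]
}}

```text
time: 27.45
tool_pos: [0.5313, 0.0569, 0.1207]
ee_rot: [3.141, 0.002, 0.001]
wrist_force: [0.2, -0.1, -2.7]
width: 0.0337
```

```bash
python3 go.py .533 .0555 .1047
```

```text
t 27.45 pos [0.5313 0.0569 0.1207] d [0.0017 0.0014 0.0159] r [0.02 0.1  0.06] w 0.0337 F [ 0.2 -0.1 -2.7]
```

Emit:
{"op": "jog_arm", "data": {
  "series": [
    {"x": 0.001,"y": 0.001,"z": 0.008,"rx": 0,"ry": 0.1,"rz": 0},
    {"x": 0,"y": 0,"z": 0.004,"rx": 0,"ry": 0,"rz": 0}
  ]
}}

```text
time: 27.62
tool_pos: [0.5315, 0.0552, 0.1069]
ee_rot: [3.141, 0.003, -0.0]
wrist_force: [0.6, -0.1, -1.3]
width: 0.0335
```

```bash
python3 go.py .533 .0555 .1047
```

```text
t 27.62 pos [0.5315 0.0552 0.1069] d [ 0.0015 -0.0003  0.0022] r [ 0.04  0.17 -0.02] w 0.0335 F [ 0.6 -0.1 -1.3]
```

Emit:
{"op": "jog_arm", "data": {
  "series": [
    {"x": 0.0015,"y": 0,"z": 0.0015,"rx": 0,"ry": 0.2,"rz": 0}
  ]
}}

```text
time: 27.7
tool_pos: [0.5329, 0.0547, 0.105]
ee_rot: [3.141, 0.0, -0.001]
wrist_force: [0.1, -0.3, -1.1]
width: 0.0338
```

Emit:
{"op": "jog_arm", "data": {
  "series": [
    {"x": 0,"y": 0,"z": 0.0015,"rx": 0,"ry": 0,"rz": 0}
  ]
}}

```text
time: 27.78
tool_pos: [0.5334, 0.0544, 0.1045]
ee_rot: [3.141, -0.001, -0.002]
wrist_force: [-2.0, 0.5, 5.0]
width: 0.0336
```

```bash
python3 go.py .533 .0555 .1047
```

```text
t 27.78 pos [0.5334 0.0544 0.1045] d [-0.0004 -0.0011 -0.0002] r [ 0.05 -0.03 -0.11] w 0.0336 F [-2.   0.5  5. ]
```

Contact. Release, then go for green in the tray.

Emit:
{"op": "jog_arm", "data": {
  "series": [
    {"x": 0,"y": 0,"z": 0,"rx": 0,"ry": 0,"rz": 0},
    {"x": -0.0005,"y": 0,"z": 0,"rx": 0,"ry": 0,"rz": 0},
    {"x": -0.0005,"y": 0,"z": 0,"rx": 0,"ry": 0,"rz": 0},
    {"x": -0.0005,"y": 0,"z": 0,"rx": 0,"ry": 0,"rz": 0}
  ],
  "claw": 0.62
}}

```text
time: 28.12
tool_pos: [0.5351, 0.0537, 0.1093]
ee_rot: [3.141, -0.01, -0.003]
wrist_force: [0.8, 0.0, 0.4]
width: 0.056
```

Emit:
{"op": "jog_arm", "data": {
  "series": [
    {"x": 0,"y": 0,"z": -0.025,"rx": 0,"ry": 0,"rz": 0},
    {"x": 0,"y": 0,"z": -0.035,"rx": 0,"ry": 0,"rz": 0},
    {"x": 0,"y": 0,"z": -0.03,"rx": 0,"ry": 0,"rz": 0},
    {"x": -0.008,"y": 0.03,"z": -0.005,"rx": 0,"ry": 0,"rz": 0},
    {"x": -0.012,"y": 0.038,"z": 0,"rx": 0,"ry": 0,"rz": 0},
    {"x": -0.012,"y": 0.038,"z": 0,"rx": 0,"ry": 0,"rz": 0},
    {"x": -0.012,"y": 0.038,"z": 0,"rx": 0,"ry": 0,"rz": 0},
    {"x": -0.012,"y": 0.038,"z": 0,"rx": 0,"ry": 0,"rz": 0},
    {"x": -0.012,"y": 0.038,"z": 0,"rx": 0,"ry": 0,"rz": 0},
    {"x": -0.012,"y": 0.038,"z": 0,"rx": 0,"ry": 0,"rz": 0},
    {"x": -0.012,"y": 0.038,"z": 0,"rx": 0,"ry": 0,"rz": 0},
    {"x": -0.012,"y": 0.035,"z": 0,"rx": 0,"ry": 0,"rz": 0}
  ]
}}

```text
time: 29.12
tool_pos: [0.4314, -0.2845, 0.2165]
ee_rot: [3.134, -0.028, 0.015]
wrist_force: [-0.4, -0.7, -0.5]
width: 0.0586
```

```bash
python3 go.py .4175 -.316 .096;  python3 -c "
from h import *
snap('scene','c8.png')"
```

```text
t 29.12 pos [ 0.4314 -0.2845  0.2165] d [-0.0178  0.0304  0.1203] r [ 0.4  -1.63  0.84] w 0.0586 F [-0.4 -0.7 -0.5]
```

View pics/c8.png

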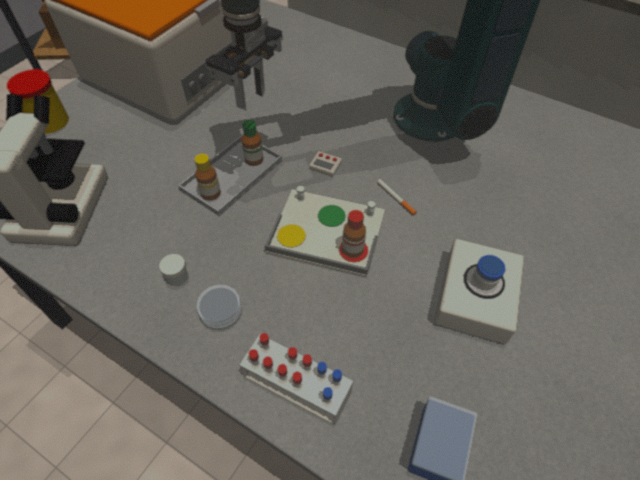

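The red bottle stands on its pad at (354,235). Descending on green.

Emit:
{"op": "jog_arm", "data": {
  "series": [
    {"x": -0.016,"y": 0.022,"z": 0.01,"rx": 0.4,"ry": -1.6,"rz": 0.8},
    {"x": 0,"y": 0,"z": 0.025,"rx": 0,"ry": 0,"rz": 0},
    {"x": 0,"y": 0,"z": 0.02,"rx": 0,"ry": 0,"rz": 0}
  ]
}}

```text
time: 29.42
tool_pos: [0.4134, -0.3218, 0.1671]
ee_rot: [3.125, -0.008, -0.016]
wrist_force: [-0.7, 0.4, -0.7]
width: 0.0581
```

```bash
python3 go.py .4175 -.316 .096;  python3 - <<'E'
from h import *
s=cams.snapshot('scene')
a=cv2.imread('pics/c8.png')[200:270,320:400]
cv2.imwrite('pics/z8.png',cv2.resize(a,None,fx=7,fy=7,interpolation=cv2.INTER_CUBIC))
for P in [(.533,.0555,.013),(.533,.0555,.135)]: print((proj(s,P)-[320,200])*7)
E
```

```text
t 29.42 pos [ 0.4134 -0.3218  0.1671] d [ 0.0034 -0.0071  0.071 ] r [ 0.96 -0.44 -0.92] w 0.0581 F [-0.7  0.4 -0.7]
[230.13655982 345.18152464]
[251.49023233 108.8391877 ]
```

View pics/z8.png

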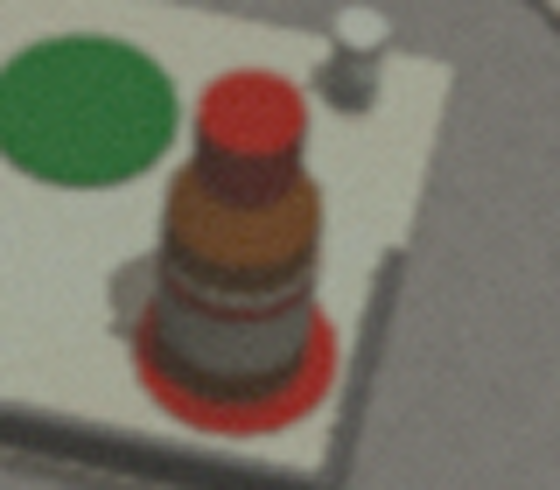

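Emit:
{"op": "jog_arm", "data": {
  "series": [
    {"x": 0.003,"y": -0.006,"z": 0.01,"rx": 1,"ry": -0.4,"rz": -0.9},
    {"x": 0,"y": 0,"z": 0.02,"rx": 0,"ry": 0,"rz": 0},
    {"x": 0,"y": 0,"z": 0.01,"rx": 0,"ry": 0,"rz": 0}
  ]
}}

```text
time: 29.72
tool_pos: [0.4165, -0.3142, 0.124]
ee_rot: [-3.137, 0.002, 0.002]
wrist_force: [-0.9, 0.5, -0.8]
width: 0.058
```

```bash
python3 go.py .4175 -.316 .096
```

```text
t 29.72 pos [ 0.4165 -0.3142  0.124 ] d [0.001  0.0019 0.028 ] r [-0.25  0.09  0.1 ] w 0.058 F [-0.9  0.5 -0.8]
```

Emit:
{"op": "jog_arm", "data": {
  "series": [
    {"x": 0,"y": 0.002,"z": 0.01,"rx": -0.2,"ry": 0.1,"rz": 0.1},
    {"x": 0,"y": 0,"z": 0.013,"rx": 0,"ry": 0,"rz": 0},
    {"x": 0,"y": 0,"z": 0.003,"rx": 0,"ry": 0,"rz": 0}
  ]
}}

```text
time: 29.97
tool_pos: [0.418, -0.3146, 0.0967]
ee_rot: [-3.14, -0.001, 0.004]
wrist_force: [-0.3, 0.3, -0.3]
width: 0.0583
```

```bash
python3 go.py .4175 -.316 .096
```

```text
t 29.97 pos [ 0.418  -0.3146  0.0967] d [-0.0005  0.0014  0.0007] r [-0.08 -0.05  0.21] w 0.0583 F [-0.3  0.3 -0.3]
```

Emit:
{"op": "jog_arm", "data": {
  "series": [
    {"x": -0.0005,"y": 0.0015,"z": 0.0005,"rx": 0,"ry": 0,"rz": 0.2},
    {"x": -0.0005,"y": 0,"z": 0.0005,"rx": 0,"ry": 0,"rz": 0},
    {"x": -0.0005,"y": 0,"z": 0.0005,"rx": 0,"ry": 0,"rz": 0},
    {"x": -0.0005,"y": 0,"z": 0.0005,"rx": 0,"ry": 0,"rz": 0},
    {"x": 0,"y": 0,"z": 0.0005,"rx": 0,"ry": 0,"rz": 0},
    {"x": 0,"y": 0,"z": 0.0005,"rx": 0,"ry": 0,"rz": 0}
  ],
  "claw": 0
}}

```text
time: 30.47
tool_pos: [0.4178, -0.3166, 0.0965]
ee_rot: [3.14, -0.004, 0.002]
wrist_force: [0.7, 0.1, -1.1]
width: 0.0338
```

```bash
python3 go.py .4175 -.316 .096
```

```text
t 30.47 pos [ 0.4178 -0.3166  0.0965] d [-0.0003 -0.0006  0.0005] r [ 0.08 -0.24  0.11] w 0.0338 F [ 0.7  0.1 -1.1]
```

Emit:
{"op": "jog_arm", "data": {
  "series": [
    {"x": 0,"y": 0,"z": -0.01,"rx": 0,"ry": -0.2,"rz": 0},
    {"x": 0,"y": 0,"z": -0.03,"rx": 0,"ry": 0,"rz": 0},
    {"x": 0,"y": 0,"z": -0.035,"rx": 0,"ry": 0,"rz": 0},
    {"x": 0.002,"y": -0.015,"z": -0.015,"rx": 0,"ry": 0,"rz": 0},
    {"x": 0.006,"y": -0.033,"z": 0,"rx": 0,"ry": 0,"rz": 0},
    {"x": 0.008,"y": -0.037,"z": 0,"rx": 0,"ry": 0,"rz": 0},
    {"x": 0.008,"y": -0.037,"z": 0,"rx": 0,"ry": 0,"rz": 0},
    {"x": 0.008,"y": -0.037,"z": 0,"rx": 0,"ry": 0,"rz": 0},
    {"x": 0.008,"y": -0.037,"z": 0,"rx": 0,"ry": 0,"rz": 0},
    {"x": 0.008,"y": -0.037,"z": 0,"rx": 0,"ry": 0,"rz": 0},
    {"x": 0.006,"y": -0.03,"z": 0,"rx": 0,"ry": 0,"rz": 0}
  ]
}}

```text
time: 31.38
tool_pos: [0.474, -0.0502, 0.1991]
ee_rot: [3.136, -0.008, -0.014]
wrist_force: [0.5, 0.2, -0.8]
width: 0.0337
```

```bash
python3 go.py .4735 -.040 .1045
```

```text
t 31.38 pos [ 0.474  -0.0502  0.1991] d [-0.0014 -0.0108  0.0945] r [ 0.32 -0.45 -0.83] w 0.0337 F [ 0.5  0.2 -0.8]
```

Emit:
{"op": "jog_arm", "data": {
  "series": [
    {"x": -0.002,"y": -0.004,"z": 0.01,"rx": 0.3,"ry": -0.4,"rz": -0.8},
    {"x": 0,"y": 0,"z": 0.025,"rx": 0,"ry": 0,"rz": 0},
    {"x": 0,"y": 0,"z": 0.015,"rx": 0,"ry": 0,"rz": 0}
  ]
}}

```text
time: 31.63
tool_pos: [0.4762, -0.0396, 0.1549]
ee_rot: [3.141, -0.014, 0.013]
wrist_force: [0.2, -1.3, -1.9]
width: 0.0338
```

```bash
python3 go.py .4735 -.040 .1045
```

```text
t 31.63 pos [ 0.4762 -0.0396  0.1549] d [-0.0035  0.0003  0.0504] r [ 0.03 -0.79  0.73] w 0.0338 F [ 0.2 -1.3 -1.9]
```

Emit:
{"op": "jog_arm", "data": {
  "series": [
    {"x": -0.003,"y": 0,"z": 0.01,"rx": 0,"ry": -0.8,"rz": 0.7},
    {"x": 0,"y": 0,"z": 0.018,"rx": 0,"ry": 0,"rz": 0},
    {"x": 0,"y": 0,"z": 0.008,"rx": 0,"ry": 0,"rz": 0}
  ]
}}

```text
time: 31.88
tool_pos: [0.472, -0.0404, 0.1171]
ee_rot: [3.14, 0.003, -0.0]
wrist_force: [-0.9, -0.1, -1.8]
width: 0.0335
```

```bash
python3 go.py .4735 -.040 .1045
```

```text
t 31.88 pos [ 0.472  -0.0404  0.1171] d [ 0.0015 -0.0004  0.0126] r [ 0.08  0.19 -0.02] w 0.0335 F [-0.9 -0.1 -1.8]
```

Emit:
{"op": "jog_arm", "data": {
  "series": [
    {"x": 0.001,"y": 0,"z": 0.006,"rx": 0.1,"ry": 0.2,"rz": 0},
    {"x": 0,"y": 0,"z": 0.004,"rx": 0,"ry": 0,"rz": 0}
  ]
}}

```text
time: 32.05
tool_pos: [0.4724, -0.0414, 0.1059]
ee_rot: [-3.141, 0.002, -0.002]
wrist_force: [0.1, -0.2, -1.1]
width: 0.0333
```

```bash
python3 go.py .4735 -.040 .1045
```

```text
t 32.05 pos [ 0.4724 -0.0414  0.1059] d [ 0.0011 -0.0014  0.0014] r [-0.03  0.13 -0.13] w 0.0333 F [ 0.1 -0.2 -1.1]
```

Emit:
{"op": "jog_arm", "data": {
  "series": [
    {"x": 0.001,"y": -0.0015,"z": 0.001,"rx": 0,"ry": 0.1,"rz": -0.1}
  ]
}}

```text
time: 32.13
tool_pos: [0.473, -0.0404, 0.1044]
ee_rot: [-3.141, 0.001, -0.002]
wrist_force: [-1.9, 0.3, 2.3]
width: 0.0334
```

Emit:
{"op": "jog_arm", "data": {
  "series": [
    {"x": 0,"y": 0,"z": 0.0015,"rx": 0,"ry": 0,"rz": 0}
  ]
}}

```text
time: 32.22
tool_pos: [0.4732, -0.0407, 0.1044]
ee_rot: [-3.141, 0.001, -0.002]
wrist_force: [-3.8, 1.4, 10.9]
width: 0.0336
```

```bash
python3 go.py .4735 -.040 .1045
```

```text
t 32.22 pos [ 0.4732 -0.0407  0.1044] d [ 0.0003 -0.0007 -0.0001] r [-0.01  0.07 -0.12] w 0.0336 F [-3.8  1.4 10.9]
```

Emit:
{"op": "jog_arm", "data": {
  "series": [
    {"x": 0,"y": 0,"z": 0,"rx": 0,"ry": 0,"rz": 0},
    {"x": -0.0005,"y": 0,"z": 0,"rx": 0,"ry": 0,"rz": 0},
    {"x": -0.0005,"y": 0,"z": 0,"rx": 0,"ry": 0,"rz": 0},
    {"x": -0.0005,"y": 0,"z": 0,"rx": 0,"ry": 0,"rz": 0}
  ],
  "claw": 0.62
}}

```text
time: 32.55
tool_pos: [0.4746, -0.0416, 0.1085]
ee_rot: [3.14, -0.007, -0.003]
wrist_force: [-0.0, 0.5, -0.2]
width: 0.0562
```

Emit:
{"op": "jog_arm", "data": {
  "series": [
    {"x": 0,"y": 0,"z": -0.025,"rx": 0,"ry": 0,"rz": 0},
    {"x": 0,"y": 0,"z": -0.035,"rx": 0,"ry": 0,"rz": 0},
    {"x": 0,"y": 0,"z": -0.025,"rx": 0,"ry": 0,"rz": 0},
    {"x": 0.008,"y": 0.03,"z": -0.005,"rx": 0,"ry": 0,"rz": 0},
    {"x": 0.012,"y": 0.036,"z": 0,"rx": 0,"ry": 0,"rz": 0},
    {"x": 0.012,"y": 0.036,"z": 0,"rx": 0,"ry": 0,"rz": 0},
    {"x": 0.012,"y": 0.036,"z": 0,"rx": 0,"ry": 0,"rz": 0},
    {"x": 0.012,"y": 0.036,"z": 0,"rx": 0,"ry": 0,"rz": 0},
    {"x": 0.012,"y": 0.036,"z": 0,"rx": 0,"ry": 0,"rz": 0},
    {"x": 0.012,"y": 0.036,"z": 0,"rx": 0,"ry": 0,"rz": 0},
    {"x": 0.008,"y": 0.022,"z": 0,"rx": 0,"ry": 0,"rz": 0}
  ]
}}

```text
time: 33.47
tool_pos: [0.567, -0.3158, 0.2094]
ee_rot: [3.137, -0.019, 0.01]
wrist_force: [0.5, 0.2, -0.1]
width: 0.0581
```

```bash
python3 go.py .5705 -.335 .096
```

```text
t 33.47 pos [ 0.567  -0.3158  0.2094] d [0.0012 0.0187 0.1135] r [ 0.27 -1.07  0.54] w 0.0581 F [ 0.5  0.2 -0.1]
```

Emit:
{"op": "jog_arm", "data": {
  "series": [
    {"x": 0,"y": 0.012,"z": 0.01,"rx": 0.3,"ry": -1,"rz": 0.5},
    {"x": 0,"y": 0,"z": 0.025,"rx": 0,"ry": 0,"rz": 0},
    {"x": 0,"y": 0,"z": 0.015,"rx": 0,"ry": 0,"rz": 0}
  ]
}}

```text
time: 33.72
tool_pos: [0.5704, -0.3378, 0.1617]
ee_rot: [3.135, -0.009, -0.007]
wrist_force: [0.4, 0.7, -0.4]
width: 0.0584
```

```bash
python3 go.py .5705 -.335 .096
```

```text
t 33.72 pos [ 0.5704 -0.3378  0.1617] d [-0.0006 -0.0033  0.0656] r [ 0.41 -0.53 -0.41] w 0.0584 F [ 0.4  0.7 -0.4]
```

Emit:
{"op": "jog_arm", "data": {
  "series": [
    {"x": -0.001,"y": -0.003,"z": 0.01,"rx": 0.4,"ry": -0.5,"rz": -0.4},
    {"x": 0,"y": 0,"z": 0.023,"rx": 0,"ry": 0,"rz": 0},
    {"x": 0,"y": 0,"z": 0.008,"rx": 0,"ry": 0,"rz": 0}
  ]
}}

```text
time: 33.97
tool_pos: [0.5691, -0.3354, 0.1171]
ee_rot: [-3.14, 0.002, -0.001]
wrist_force: [-0.3, -0.4, -0.9]
width: 0.0586
```

```bash
python3 go.py .5705 -.335 .096
```

```text
t 33.97 pos [ 0.5691 -0.3354  0.1171] d [ 0.0014 -0.0004  0.0211] r [-0.1   0.11 -0.03] w 0.0586 F [-0.3 -0.4 -0.9]
```

Emit:
{"op": "jog_arm", "data": {
  "series": [
    {"x": 0.001,"y": 0,"z": 0.01,"rx": -0.1,"ry": 0.1,"rz": 0},
    {"x": 0,"y": 0,"z": 0.008,"rx": 0,"ry": 0,"rz": 0},
    {"x": 0,"y": 0,"z": 0.001,"rx": 0,"ry": 0,"rz": 0}
  ]
}}

```text
time: 34.22
tool_pos: [0.57, -0.3341, 0.096]
ee_rot: [-3.14, 0.002, 0.001]
wrist_force: [-0.9, 0.3, -0.1]
width: 0.0584
```

```bash
python3 go.py .5705 -.335 .096
```

```text
t 34.22 pos [ 0.57   -0.3341  0.096 ] d [0.0005 0.0009 0.    ] r [-0.08  0.09  0.05] w 0.0584 F [-0.9  0.3 -0.1]
```

Emit:
{"op": "jog_arm", "data": {
  "series": [
    {"x": 0,"y": 0.001,"z": 0,"rx": 0,"ry": 0.1,"rz": 0},
    {"x": 0,"y": 0,"z": 0.0005,"rx": 0,"ry": 0,"rz": 0},
    {"x": -0.0005,"y": 0,"z": 0.0005,"rx": 0,"ry": 0,"rz": 0},
    {"x": -0.0005,"y": 0,"z": 0.0005,"rx": 0,"ry": 0,"rz": 0},
    {"x": 0,"y": 0,"z": 0.0005,"rx": 0,"ry": 0,"rz": 0},
    {"x": 0,"y": 0,"z": 0.0005,"rx": 0,"ry": 0,"rz": 0}
  ],
  "claw": 0
}}

```text
time: 34.72
tool_pos: [0.5707, -0.3356, 0.0975]
ee_rot: [3.139, -0.006, 0.002]
wrist_force: [-1.0, -0.9, 0.1]
width: 0.0334
```

```bash
python3 go.py .5705 -.335 .096
```

```text
t 34.72 pos [ 0.5707 -0.3356  0.0975] d [-0.0002 -0.0006  0.0015] r [ 0.12 -0.32  0.12] w 0.0334 F [-1.  -0.9  0.1]
```

Emit:
{"op": "jog_arm", "data": {
  "series": [
    {"x": 0,"y": 0,"z": -0.01,"rx": 0,"ry": 0,"rz": 0},
    {"x": 0,"y": 0,"z": -0.03,"rx": 0,"ry": 0,"rz": 0},
    {"x": 0,"y": 0,"z": -0.035,"rx": 0,"ry": 0,"rz": 0},
    {"x": 0,"y": -0.015,"z": -0.015,"rx": 0,"ry": 0,"rz": 0},
    {"x": 0,"y": -0.033,"z": 0,"rx": 0,"ry": 0,"rz": 0},
    {"x": 0.001,"y": -0.037,"z": 0,"rx": 0,"ry": 0,"rz": 0},
    {"x": 0.001,"y": -0.037,"z": 0,"rx": 0,"ry": 0,"rz": 0},
    {"x": 0.001,"y": -0.037,"z": 0,"rx": 0,"ry": 0,"rz": 0},
    {"x": 0.001,"y": -0.037,"z": 0,"rx": 0,"ry": 0,"rz": 0},
    {"x": 0,"y": -0.035,"z": 0,"rx": 0,"ry": 0,"rz": 0}
  ]
}}

```text
time: 35.55
tool_pos: [0.5737, -0.1048, 0.1957]
ee_rot: [3.137, -0.008, -0.014]
wrist_force: [-0.0, 1.1, -0.7]
width: 0.0333
```

```bash
python3 go.py .5755 -.0885 .1055
```

```text
t 35.55 pos [ 0.5737 -0.1048  0.1957] d [ 0.0008 -0.0167  0.0901] r [ 0.25 -0.47 -0.78] w 0.0333 F [-0.   1.1 -0.7]
```

Emit:
{"op": "jog_arm", "data": {
  "series": [
    {"x": 0,"y": -0.009,"z": 0.005,"rx": 0.2,"ry": -0.4,"rz": -0.8},
    {"x": 0,"y": 0,"z": 0.025,"rx": 0,"ry": 0,"rz": 0},
    {"x": 0,"y": 0,"z": 0.015,"rx": 0,"ry": 0,"rz": 0}
  ]
}}

```text
time: 35.8
tool_pos: [0.5769, -0.0874, 0.1579]
ee_rot: [3.141, -0.014, 0.013]
wrist_force: [-0.4, -0.3, -2.7]
width: 0.0335
```

```bash
python3 go.py .5755 -.0885 .1055
```

```text
t 35.8 pos [ 0.5769 -0.0874  0.1579] d [-0.0022  0.0011  0.0523] r [ 0.04 -0.8   0.74] w 0.0335 F [-0.4 -0.3 -2.7]
```

Emit:
{"op": "jog_arm", "data": {
  "series": [
    {"x": -0.002,"y": 0.001,"z": 0.01,"rx": 0,"ry": -0.8,"rz": 0.7},
    {"x": 0,"y": 0,"z": 0.018,"rx": 0,"ry": 0,"rz": 0},
    {"x": 0,"y": 0,"z": 0.009,"rx": 0,"ry": 0,"rz": 0}
  ]
}}

```text
time: 36.05
tool_pos: [0.5747, -0.0889, 0.1198]
ee_rot: [3.14, 0.002, 0.0]
wrist_force: [0.0, 1.0, -2.4]
width: 0.0334
```

```bash
python3 go.py .5755 -.0885 .1055
```

```text
t 36.05 pos [ 0.5747 -0.0889  0.1198] d [ 0.0008 -0.0004  0.0143] r [0.11 0.1  0.02] w 0.0334 F [ 0.   1.  -2.4]
```

Emit:
{"op": "jog_arm", "data": {
  "series": [
    {"x": 0.0005,"y": 0,"z": 0.008,"rx": 0.1,"ry": 0.1,"rz": 0},
    {"x": 0,"y": 0,"z": 0.003,"rx": 0,"ry": 0,"rz": 0}
  ]
}}

```text
time: 36.22
tool_pos: [0.5745, -0.09, 0.1067]
ee_rot: [-3.141, 0.003, -0.001]
wrist_force: [0.0, -0.4, -2.8]
width: 0.0337
```

```bash
python3 go.py .5755 -.0885 .1055
```

```text
t 36.22 pos [ 0.5745 -0.09    0.1067] d [ 0.001  -0.0015  0.0012] r [-0.01  0.18 -0.08] w 0.0337 F [ 0.  -0.4 -2.8]
```

Emit:
{"op": "jog_arm", "data": {
  "series": [
    {"x": 0.001,"y": -0.0015,"z": 0.0005,"rx": 0,"ry": 0.2,"rz": -0.1}
  ]
}}

```text
time: 36.3
tool_pos: [0.5752, -0.0891, 0.1056]
ee_rot: [-3.141, 0.001, -0.001]
wrist_force: [-0.8, 1.0, 5.5]
width: 0.0333
```

Emit:
{"op": "jog_arm", "data": {
  "series": [
    {"x": 0,"y": 0,"z": 0.0015,"rx": 0,"ry": 0,"rz": 0}
  ]
}}

```text
time: 36.38
tool_pos: [0.5753, -0.0895, 0.1055]
ee_rot: [3.142, 0.0, -0.001]
wrist_force: [-2.8, 1.2, 9.3]
width: 0.0337
```

```bash
python3 go.py .5755 -.0885 .1055
```

```text
t 36.38 pos [ 0.5753 -0.0895  0.1055] d [ 0.0002 -0.001   0.    ] r [ 0.    0.03 -0.07] w 0.0337 F [-2.8  1.2  9.3]
```

Contact. Release, rise and back off toward +y for a check view.

Emit:
{"op": "jog_arm", "data": {
  "series": [
    {"x": 0,"y": 0,"z": 0,"rx": 0,"ry": 0,"rz": 0},
    {"x": -0.0005,"y": 0,"z": 0,"rx": 0,"ry": 0,"rz": 0},
    {"x": -0.0005,"y": 0,"z": 0,"rx": 0,"ry": 0,"rz": 0},
    {"x": -0.0005,"y": 0,"z": 0,"rx": 0,"ry": 0,"rz": 0}
  ],
  "claw": 0.62
}}

```text
time: 36.72
tool_pos: [0.5767, -0.0906, 0.1102]
ee_rot: [3.139, -0.008, -0.002]
wrist_force: [0.1, -0.3, 0.9]
width: 0.0562
```

Emit:
{"op": "jog_arm", "data": {
  "series": [
    {"x": 0,"y": 0,"z": -0.025,"rx": 0,"ry": 0,"rz": 0},
    {"x": 0,"y": 0,"z": -0.035,"rx": 0,"ry": 0,"rz": 0},
    {"x": 0,"y": 0,"z": -0.035,"rx": 0,"ry": 0,"rz": 0},
    {"x": 0,"y": 0,"z": -0.035,"rx": 0,"ry": 0,"rz": 0},
    {"x": 0,"y": -0.02,"z": -0.035,"rx": 0,"ry": 0,"rz": 0},
    {"x": -0.01,"y": -0.035,"z": -0.03,"rx": 0,"ry": 0,"rz": 0},
    {"x": -0.01,"y": -0.035,"z": 0,"rx": 0,"ry": 0,"rz": 0},
    {"x": -0.01,"y": -0.035,"z": 0,"rx": 0,"ry": 0,"rz": 0},
    {"x": -0.01,"y": -0.02,"z": 0,"rx": 0,"ry": 0,"rz": 0},
    {"x": 0,"y": 0,"z": 0,"rx": 0,"ry": 0,"rz": 0}
  ]
}}

```text
time: 37.55
tool_pos: [0.5362, 0.0556, 0.3137]
ee_rot: [-3.14, -0.016, -0.008]
wrist_force: [0.5, 0.0, 0.7]
width: 0.0582
```

```bash
python3 - <<'E'
from h import *
w=snap('wrist','w9.png');s=snap('scene','c9.png');t=snap('side','s9.png')
a=cv2.imread('pics/c9.png')[170:280,260:390]
cv2.imwrite('pics/z9.png',cv2.resize(a,None,fx=5.4,fy=5.4,interpolation=cv2.INTER_CUBIC))
E
```

```text
(no output)
```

View pics/w9.png

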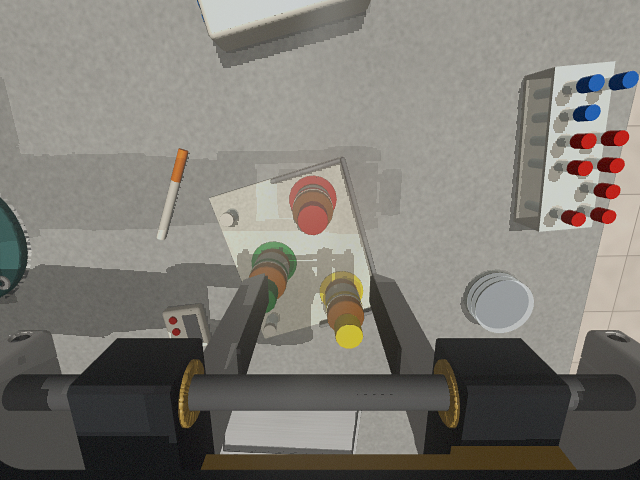

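View pics/z9.png

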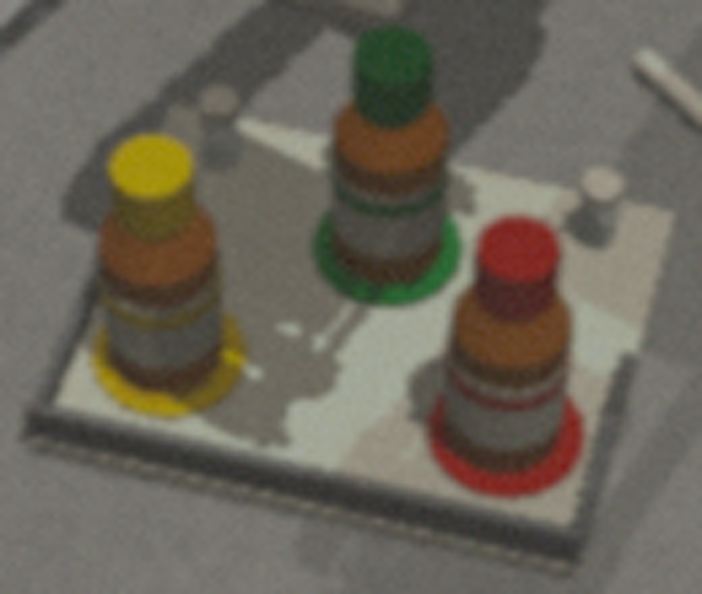

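View pics/c9.png

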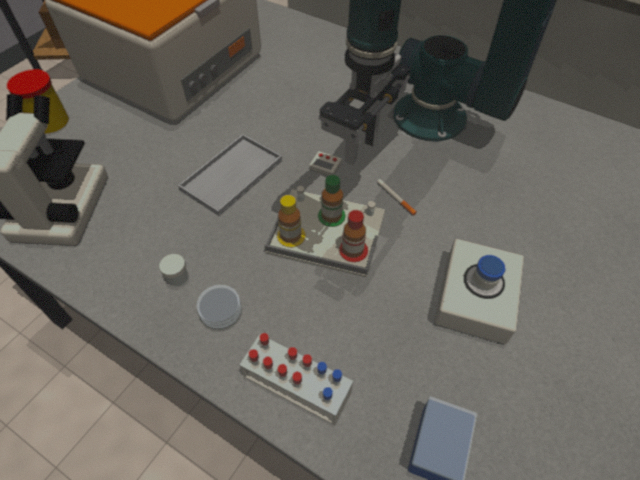

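Everything is in place, and each bottle is centred on its pad to within about 2 mm in this view. A last side check before handing in.

```bash
python3 - <<'E'
import cv2
a=cv2.imread('pics/s9.png')[60:360,190:400]
cv2.imwrite('pics/z10.png',cv2.resize(a,None,fx=2,fy=2,interpolation=cv2.INTER_CUBIC))
E
```

```text
(no output)
```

View pics/z10.png

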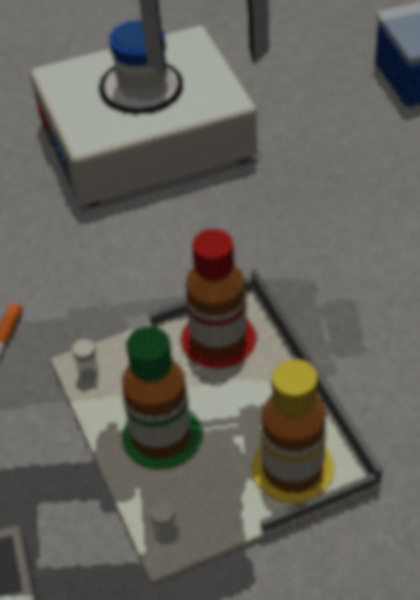

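The side view confirms it: all three bottles are upright and centred on their own pads, the pot is on the plate, and the gripper is clear.

```bash
python3 -c "
from h import *
print(robot.get_obs()['time'],ticket.close_job())"
```

```text
the job is handed in; nothing more can be done
37.7 None
```

The job is done and was handed in at 37.7 s of the 144 s allowed. All three bottles went into the tray. With them there, I set the pot on the dry bath plate, then put the bottles back on the red, green and yellow pads. Nothing tipped or fell.

- **Set-downs:** most were made with the wrist force reading up to about 11 N. The green bottle touched down in the tray at 18.8 N, against a limit of 120 N. The yellow bottle touched the tray at 5.9 N, but it and green had risen again by under about 1 mm when the gripper opened.
- **Final checks:** pictures from the scene and side cameras show each bottle upright and centred on its own pad. Red and green show no sideways offset, and yellow is off by about 2 mm. The pot is upright and within about 2 mm of the plate's middle. The gripper was about 0.31 m up and touching nothing.
- **Disagreement between cameras:** the scene and side cameras differ by about 3–5 mm in y, so I used their average together with the wrist camera. That leaves about 2 mm of uncertainty in the absolute positions.

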